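Move the work stop from the sloped T-track to the clamping plate

ROBOT

A 6-joint arm with a two-finger parallel gripper is mounted at the origin on the work surface. World frame = base frame: x ahead of the robot, y to its left, z up, the work surface at z = 0. Lengths are in m, angles in rad, forces in N, time in s.
With the tool pointing down it reaches from about 0.35 to 0.775 m from the base axis. Payload 5.5 kg.
Tool frame: the origin (TCP) lies midway between the tips of the shut fingers; the grasp point (between the pads) lies 19 mm behind it (bot.grip_point_offset is the distance from the TCP to the grasp point, in m); x points along the fingers, y is the direction in which the jaws open and shut, and the axes are right-handed (so a half turn about x gives the same grasp; the last joint's range is limited). The gripper opens to 85 mm and grips with 20 to 120 N. Pads are 22 mm wide; open, the fingers measure 114 mm over their backs; the gripper's body (76 mm by 85 mm) begins 54 mm behind the grasp point. The pads swing forward as they close: fully open they stand 13 mm farther back than shut.
Start: joints at [-1.349, 0.313, 0.046, 1.304, 0, 1.431], TCP at [0.204, -0.538, 0.231] pointing down, gripper open.
Joint ranges: [-2.76, 2.76], [-0.86, 1.69], [-1.03, 1.26], [-2.2, 2.34], [-1.47, 1.5], [-3.14, 3.14]. Speed limits (rad/s): [2.57, 2.57, 3.14, 3.14, 3.14, 3.14].

INTERFACE

Orientations are given as a unit quaternion [x, y, z, w].
In Python, from plant import bot gives the robot as it stands. The module is installed in compiled form; this text tells all that it offers.
- The arm moves only by the shell command python3 -m pendant 'ROWS'. ROWS is JSON, a list that holds one entry, the list of rows, each a list of 5 numbers: the shift along the tool's x, y, z in m, then the turn about the tool's x in rad, then the opening, from -1 (shut) to 1 (fully open), so that 0 is half open. In form: [[[x, y, z, twist, claw], ...]]. A call has 1 to 12 rows; each row shifts and turns the commanded pose from where the row before left it, along the tool's axes as they then stand; what a row does not reach is not made up. A row lasts 1/8 s, in which the tool goes at most 62.5 mm and 10.7 degrees, less where a joint would pass 70% of its speed; a pose out of reach is approached as far as the arm can. A call is refused whole if a number of a shift passes 0.0625 or a number of a turn 0.188, either way. A call with a gripper value outside its range is refused whole. The fingers move at their own pace and stop on an object; the grip force is fixed at half the most. Time passes only in rows, so rows that do not move let the fingers close. It gives the time, the measured TCP pose, the force and the opening at its end, in the units of the state.
- bot.get_state(): the state, without advancing time (a new reading comes with each control period).
- bot.get_image(name): name is "scene" or "top" or "wrist"; returns a dict with "color" (400x640x3 uint8, blue, green, red), "z_map" (400x640 float32, m along the optical axis (not along the pixel's ray), 0 where there is no reading), "vertical_fov" (degrees; the focal length in pixels is half the picture's height over the tangent of half this angle, whatever the lens; pixels are square), "cx", "cy" (the principal point, pixels), "k1" (the pictures are not rectified: a ray, as slopes to the right and down, at radius r is drawn at 1 + k1 r^2 times it, then the intrinsics apply), "eye" and "rotation" of the camera in the world. Camera axes: x right, y up, looking along -z (the intrinsics and any distortion apply to the point x, -y, -z); pixel columns grow to the right and rows downward; lengths in m; the calibration is good to about 2 mm. A picture is of the moment at which its call begins.
- bot.finish_job(): hands the job in, once; it reports no verdict.
The state is a dict: "time_s": time; "q": joint angles; "qvel": joint speeds; "joint_torque": joint torques, N m; "eef_pos": TCP position; "tool_rot": TCP orientation; "contact_force": force on the tool from outside, world axes, zero at the start; "torque": the same for the moment, N m; "gripper_width": finger opening in m.
Only numpy, scipy, OpenCV 4.12 (cv2) and the standard library are available. Lean on these libraries where they do the work, as an engineer would, in place of code of your own. Each camera call takes 0.05 s, during which the arm holds its last target.

TASK

The steel work stop is needed on the grey clamping plate: slide it along the sloped T-track to the track's open end and lift it off. Then lower its T-foot through the plate's slot until the flange sits flat on the plate, give it a quarter turn so that the foot locks crosswise under the slot, and let go of it there. Do not push the other things on the bench about.

Things in the scene. Friction and masses are not known exactly. Their poses are not given: they have to be found in the camera images.
- stop: Steel work stop, about 0.3 kg. Origin: centre of the T-foot's underside; up its own z: foot 30 (x) by 16 (y), z 0 to 6 mm; round neck 14 across, z 6 to 14; flange 42 across, z 14 to 20; stem to grip 30 (x) by 20 (y), z 20 to 75. It starts in the T-track: z square to the sloped board (30 degrees from vertical, away from the robot), y along the track, flange on the lips. Slides with dry friction.
- stop_grip (a point): The middle of the stop's stem, on its axis 52 mm above the stop's origin; same axes as the stop. In the track, the fingers can close on the 20 mm width, along the track.
- rail: Fixed wooden board, 130 mm up the slope by 270 mm along the track, sloping 30 degrees: high edge on the robot side (own -x), low edge at own +x. Origin on the bench under its centre; x level, y along the track, z up. The middle of its face is 45 mm above the origin. It carries the T-track and reaches 135 mm from the middle along y.
- track (a point): Middle of the aluminium T-track's foot, on the board's face, 45 mm above the rail's origin; axes of the rail. The track is 200 mm long (y -100 to 100), 42 wide, 20 high square to the board: slot 18 wide between lips 5 thick, over a channel 32 wide and 11 deep. The stop's origin rides 6 mm off the board's face. Its foot is out of the track when its origin is over 108 mm from the middle along y.
- end_block: Fixed dark steel block that shuts one end of the T-track: 14 mm along the track, 42 wide, 26 high square to the board. Origin on the bench below it, 107 mm from the rail's origin along the rail's +y or -y; axes of the rail. The opposite end is the open one (there only a flat 2 mm strip lies on the board).
- plate: Fixed grey clamping plate, 120 (x) by 90 (y) by 20 mm high, level on the bench; origin at the centre of its underside. In the middle of its top a slot 36 along x by 22 along y goes through a 5 mm top into a cavity 44 mm square and 11 deep, in which the foot can turn freely either way (no spring, no end stop). The foot enters with its long side (stop's x) along the plate's x.
- slot (a point): Centre of the plate's slot, on the plate's top, 20 mm above its origin; axes of the plate. With the flange flat on the plate the stop's origin is 14 mm below this point; locked, the stop's x lies along the plate's y.
- screwdriver: Bystander: screwdriver 190 mm long lying on the bench; origin near its middle, underneath.
- filter_cup: Bystander: open white metal filter cup, 84 mm across, 60 mm high; origin under its centre.
- collar: Bystander: dark steel collar ring lying flat, 64 mm across, 14 mm high; origin under its centre.
- jar: Bystander: closed brown glass jar, 56 mm across, 75 mm high; origin under its centre.
Not all that is in view belongs to the job. Of the things that look like the plate, take the one that is farthest to the robot's right at the start.

How it is judged:
By the outcome, as a careful person would: the job done as asked, in the order asked, and still so for the second after the job is handed in, with the robot touching nothing.
It also fails if it takes over 48 s, if anything falls off the work surface, if the arm or the gripper's body presses on something with over 40 N, if the wrist force passes 120 N, or if a joint passes its speed limit or range.

## Working session

There is one attempt and no reset: what is moved stays moved. The work goes in short steps, Python scripts to look and compute and a shell command to move; the robot and the scene stay as the last step left them, time stands still between calls to the robot, and variables do not carry over. Pictures are saved under pics/ and viewed, and the job is handed in when it is done.

```bash
mkdir -p pics; python3 - <<'E'
from plant import bot
import cv2
s=bot.get_state()
for k,v in s.items(): print(k,v)
print(bot.grip_point_offset)
for n in ["scene","top","wrist"]:
    im=bot.get_image(n); cv2.imwrite(f"pics/{n}0.png",im["color"])
    print(n,{k:v for k,v in im.items() if k not in("color","z_map")})
E
```

```text
time_s 0.0
q [-1.34866133e+00  3.14005707e-01  4.49521202e-02  1.30357683e+00
 -1.14515301e-07  1.43118161e+00]
qvel [-8.96432051e-04 -1.13657479e-04 -6.83861558e-05  1.10836003e-03
  6.61375275e-05 -4.80447903e-04]
joint_torque [-3.96987452e-04 -4.80627823e+01  2.98533565e+01  1.93442818e-02
 -2.20250959e-04 -1.72934499e-06]
eef_pos [ 0.20336763 -0.53728543  0.23039486]
tool_rot [-0.69554445 -0.12784944  0.69559803 -0.12655365]
contact_force [ 0.75344695  0.16168296 -0.48388788]
torque [-0.0161105   0.02595889  0.01569327]
gripper_width 0.08540988522645501
0.0187
scene {'vertical_fov': 55.23108522231726, 'cx': 315.7917302213714, 'cy': 200.70198563799346, 'k1': -0.028926339804894226, 'eye': array([1.0382828 , 0.58956372, 0.58292088]), 'rotation': array([0.19367865, 0.44258781, 0.80597652, 0.34206207])}
top {'vertical_fov': 56.23570176802079, 'cx': 321.3435552793065, 'cy': 193.87065419561395, 'k1': -0.04410055072302347, 'eye': array([0.35642379, 0.06029224, 0.95443859]), 'rotation': array([ 0.05328798, -0.06541247, -0.70123685,  0.70791842])}
wrist {'vertical_fov': 71.38483060727226, 'cx': 320.8526698211854, 'cy': 198.92720380137334, 'k1': -0.013628603313919244, 'eye': array([ 0.27274577, -0.51285063,  0.37313641]), 'rotation': array([-0.11848565,  0.08331789, -0.5625942 ,  0.81394536])}
```

View pics/top0.png

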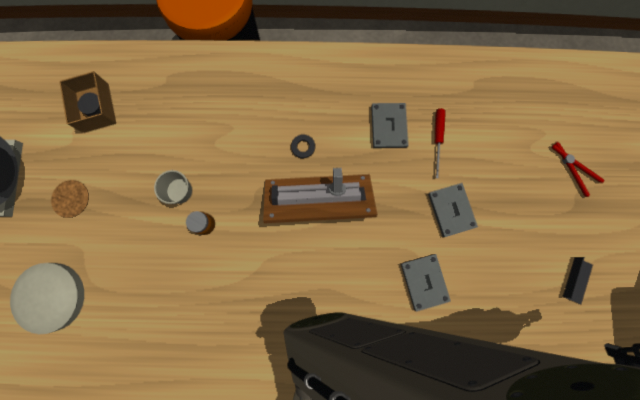

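View pics/scene0.png

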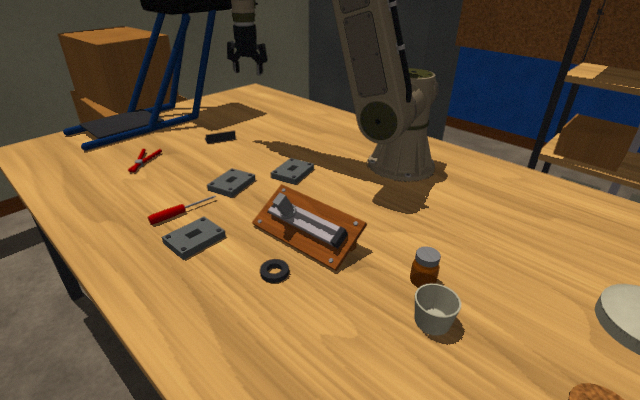

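View pics/wrist0.png

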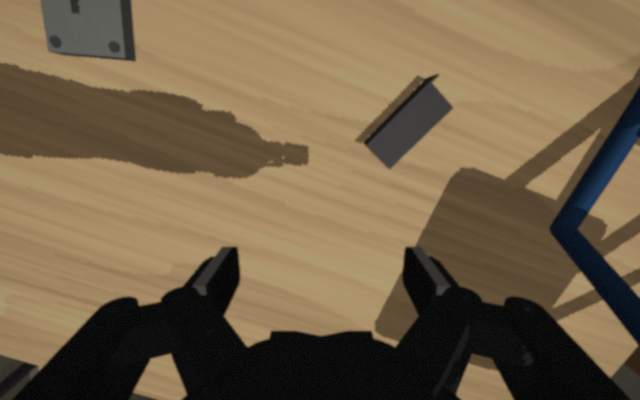

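Three plates look alike in the top view: A (389,125), B (453,210) and C (425,282). The image's right is the robot's right, so B fits the description. I'll confirm that by measuring.

```bash
cat > h.py <<'E'
import numpy as np, cv2
from scipy.spatial.transform import Rotation as R
def K(im):
    f=200/np.tan(np.radians(im["vertical_fov"])/2)
    return np.array([[f,0,im["cx"]],[0,f,im["cy"]],[0,0,1]])
def dist(im): return np.array([im["k1"],0,0,0,0.])
def ray(im,uv):
    p=cv2.undistortPoints(np.array(uv,float).reshape(-1,1,2),K(im),dist(im)).reshape(-1,2)
    d=np.c_[p[:,0],-p[:,1],-np.ones(len(p))]
    return R.from_quat(im["rotation"]).apply(d)
def onz(im,uv,z):
    d=ray(im,uv); return im["eye"]+d*((z-im["eye"][2])/d[:,2])[:,None]
def zmap_pts(im,uv):
    uv=np.array(uv); z=im["z_map"][uv[:,1].astype(int),uv[:,0].astype(int)]
    return im["eye"]+ray(im,uv)*z[:,None]
def proj(im,P):
    c=R.from_quat(im["rotation"]).inv().apply(np.atleast_2d(P)-im["eye"])
    c=c*[1,-1,-1]
    return cv2.projectPoints(c,np.zeros(3),np.zeros(3),K(im),dist(im))[0].reshape(-1,2)
E
python3 - <<'E'
from plant import bot
from h import *
im=bot.get_image("top"); sc=bot.get_image("scene")
for n,c in dict(A=(389,125),B=(453,210),C=(425,282)).items():
    print(n,onz(im,[c],.02), zmap_pts(im,[c]))
def crop(i,x0,y0,x1,y1,s,n): cv2.imwrite(n,cv2.resize(i["color"][y0:y1,x0:x1],None,fx=s,fy=s,interpolation=cv2.INTER_CUBIC))
crop(im,250,150,390,235,5.5,"pics/rail.png")
crop(im,420,175,490,245,8,"pics/plateB.png")
crop(sc,240,170,380,280,5,"pics/scr.png")
E
```

```text
A [[ 0.70081007 -0.13171817  0.02      ]] [[ 7.08108181e-01 -1.35787183e-01  1.97719550e-04]]
B [[ 0.47712142 -0.29052289  0.02      ]] [[ 0.4794336  -0.29724337  0.00209919]]
C [[ 0.29787077 -0.21205607  0.02      ]] [[ 0.29666727 -0.21765393  0.00079351]]
```

View pics/rail.png

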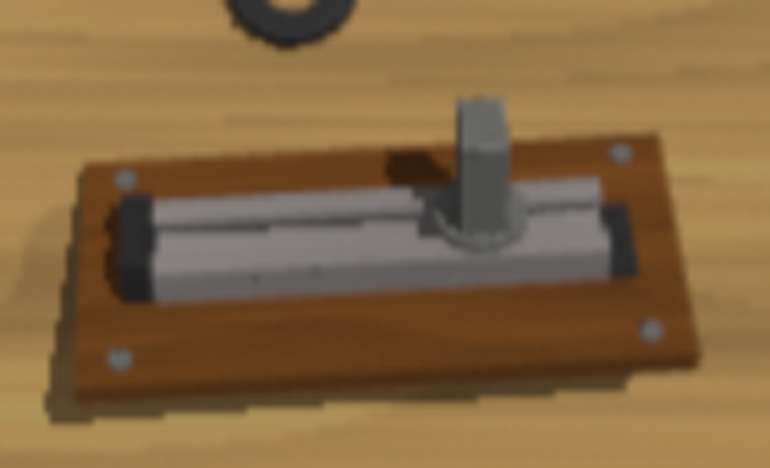

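View pics/plateB.png

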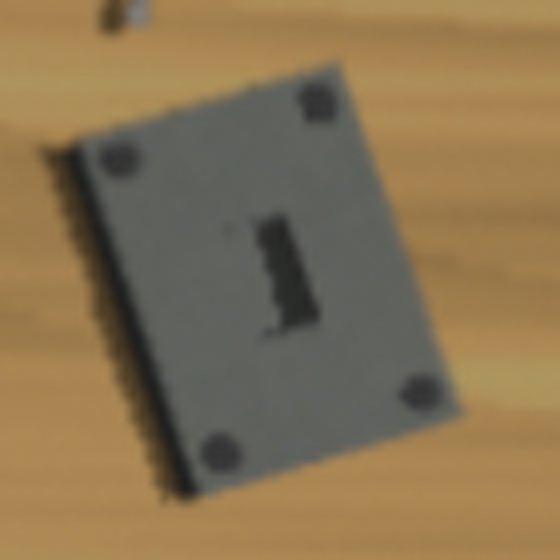

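View pics/scr.png

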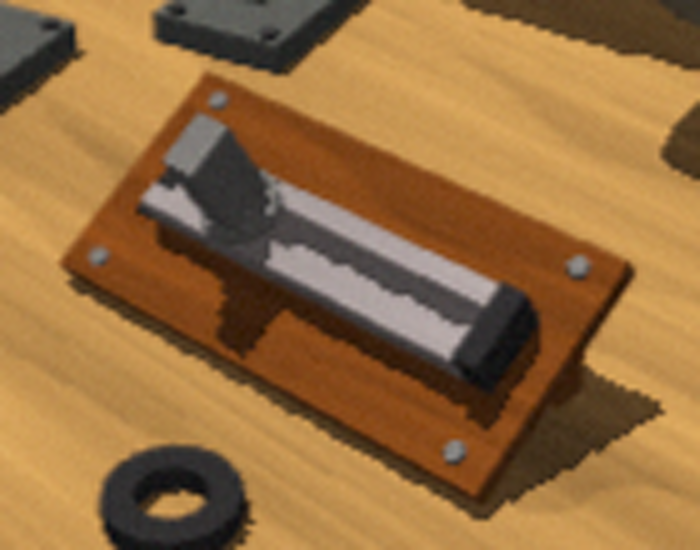

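```bash
python3 - <<'E'
from plant import bot
from h import *
np.set_printoptions(precision=4,suppress=True)
im=bot.get_image("top"); c=im["color"].astype(int)
v,u=np.mgrid[0:400,0:640]; uv=np.c_[u.ravel(),v.ravel()]
P=zmap_pts(im,uv).reshape(400,640,3)
# plate top
g=(c.max(2)-c.min(2)<25)&(c.max(2)>75)
m=np.zeros_like(g); m[175:245,420:490]=g[175:245,420:490]
n,l,st,_=cv2.connectedComponentsWithStats(m.astype(np.uint8)); k=1+st[1:,4].argmax()
print("plate px",st[k])
m=l==k
print("plate z",np.median(P[m][:,2]),P[m][:,2].std())
cn=max(cv2.findContours(m.astype(np.uint8),cv2.RETR_EXTERNAL,cv2.CHAIN_APPROX_NONE)[0],key=len).reshape(-1,2)
w=onz(im,cn,.02)
r=cv2.minAreaRect((w[:,:2]*1000).astype(np.float32)); print(r, cv2.boxPoints(r))
# rail
s=P[150:235,250:395].reshape(-1,3); cc=c[150:235,250:395].reshape(-1,3)
hs=cv2.cvtColor(im["color"],cv2.COLOR_BGR2HSV)[150:235,250:395].reshape(-1,3)
print(hs[(200-150)*145+ (370-250)], hs[(160-150)*145+10])
b=(cc[:,2]-cc[:,0]>40)&(cc[:,2]<150)&(s[:,2]>.01)
q=s[b]
for _ in range(5):
    m0=q.mean(0); nv=np.linalg.svd(q-m0)[2][2]; nv*=np.sign(nv[2]); d=(q-m0)@nv; q=q[abs(d)<.004]
print("plane",m0,nv,len(q),d.std(),np.degrees(np.arccos(nv[2])))
sc=[(125,180),(621,153),(651,331),(119,359)]
scp=[((x+.5)/5.5-.5+250,(y+.5)/5.5-.5+150) for x,y in sc]
co=[((x+.5)/5.5-.5+250,(y+.5)/5.5-.5+150) for x,y in [(86,165),(657,135),(697,360),(78,391)]]
def onpl(uv):
    d=ray(im,uv); return im["eye"]+d*(((m0-im["eye"])@nv)/(d@nv))[:,None]
S=onpl(scp); C=onpl(co)
print(S,S.mean(0)); print(C,C.mean(0),np.linalg.norm(np.roll(C,1,0)-C,axis=1))
print(np.degrees(np.arctan2(*(S[0]-S[1])[[0,1]])),np.degrees(np.arctan2(*(S[3]-S[2])[[0,1]])), np.degrees(np.arctan2(nv[1],nv[0])))
E
```

```text
plate px [ 430  184   47   53 1421]
plate z 0.01806112544554006 0.07018988843484093
((478.89434814453125, -291.4803466796875), (117.31353759765625, 88.6939697265625), 16.81158447265625) [[ 409.9182 -265.9937]
 [ 435.5708 -350.897 ]
 [ 547.8705 -316.967 ]
 [ 522.2179 -232.0637]]
[ 14 186 100] [ 18 131 165]
plane [0.4907 0.0429 0.0534] [0.5892 0.037  0.8071] 114 0.0011061988682835294 36.184858202622486
[[ 0.546   0.1712  0.0071]
 [ 0.5619 -0.0619  0.0062]
 [ 0.4687 -0.0653  0.0744]
 [ 0.4543  0.1636  0.0745]] [0.5077 0.0519 0.0406]
[[ 0.5545  0.1907  0.0001]
 [ 0.5724 -0.0801 -0.0006]
 [ 0.4551 -0.0833  0.0852]
 [ 0.4394  0.1793  0.0847]] [0.5053 0.0517 0.0423] [0.1433 0.2713 0.1453 0.263 ]
-3.8952232182178466 -3.6129650659635253 3.590747294310921
```

```bash
python3 - <<'E'
from plant import bot
from h import *
np.set_printoptions(precision=4,suppress=True)
im=bot.get_image("top"); sn=bot.get_image("scene")
f=lambda L,s,x0,y0:[((x+.5)/s-.5+x0,(y+.5)/s-.5+y0) for x,y in L]
T=dict(screw=f([(125,180),(621,153),(651,331),(119,359)],5.5,250,150),corner=f([(86,165),(657,135),(697,360),(78,391)],5.5,250,150))
Q=dict(screw=f([(455,452),(98,257),(218,100),(578,267)],5,240,170),corner=f([(480,497),(64,264),(208,74),(632,268)],5,240,170))
psi=np.radians(-3.7) 
for nm,I,D in(("top",im,T),("scene",sn,Q)):
  c=np.array([.505,.052,.045])
  psi=-.065
  for k in D:
    for it in range(20):
      nv=np.array([.5*np.cos(psi),.5*np.sin(psi),.866])
      d=ray(I,D[k]); S=I["eye"]+d*(((c-I["eye"])@nv)/(d@nv))[:,None]
      # centre
      c=np.r_[S.mean(0)[:2],.045]
      e=(S[0]-S[1])+(S[3]-S[2]); psi=np.arctan2(-e[0],e[1])
    print(nm,k,c,np.degrees(psi),np.linalg.norm(np.roll(S,1,0)-S,axis=1),S[:,2])
# triangulate screws
from numpy.linalg import lstsq
for k in T:
  A=ray(im,T[k]);B=ray(sn,Q[k])
  for a,b in zip(A,B):
    t=lstsq(np.c_[a,-b],sn["eye"]-im["eye"],rcond=None)[0]
    p=im["eye"]+a*t[0];q=sn["eye"]+b*t[1]; print(k,(p+q)/2,p-q)
E
```

```text
top screw [0.5067 0.052  0.045 ] 3.733483881597822 [0.1029 0.2306 0.1041 0.2302] [0.0193 0.019  0.071  0.0707]
top corner [0.5043 0.0517 0.045 ] 3.6027781923765407 [0.1295 0.2678 0.1313 0.2653] [0.0126 0.0122 0.0778 0.0774]
scene screw [0.5062 0.0512 0.045 ] 3.777679609398696 [0.1039 0.2307 0.1046 0.2304] [0.019  0.0188 0.0712 0.071 ]
scene corner [0.5068 0.0551 0.045 ] 3.6415577561477637 [0.1265 0.2682 0.1273 0.2699] [0.0134 0.0132 0.0768 0.0766]
screw [0.5437 0.1697 0.0193] [-0.0001  0.0001 -0.    ]
screw [ 0.5592 -0.0603  0.0191] [-0.0001  0.0001 -0.    ]
screw [ 0.4692 -0.0658  0.0718] [-0.0003  0.0003 -0.0001]
screw [0.4546 0.1638 0.0718] [-0.0001  0.0002  0.    ]
corner [0.5515 0.1901 0.0109] [ 0.0014 -0.0018  0.    ]
corner [ 0.5691 -0.0778  0.0113] [ 0.001  -0.0011  0.0004]
corner [ 0.4571 -0.0858  0.0743] [-0.0014  0.0015 -0.0004]
corner [0.4398 0.1819 0.0728] [ 0.0014 -0.0019 -0.0001]
```

```bash
cat >> h.py <<'E'
psi=np.radians(3.75)
RX=np.array([np.cos(psi),np.sin(psi),0]); RY=np.array([-np.sin(psi),np.cos(psi),0])
RN=.5*RX+np.cos(np.pi/6)*np.array([0,0,1])
TR=np.array([.5066,.0516,.045])
E
python3 - <<'E'
from plant import bot
from h import *
np.set_printoptions(precision=4,suppress=True)
im=bot.get_image("top"); sn=bot.get_image("scene")
f=lambda L,s,x0,y0:[((x+.5)/s-.5+x0,(y+.5)/s-.5+y0) for x,y in L]
a=ray(im,f([(482,124)],5.5,250,150))[0];b=ray(sn,f([(202,146)],5,240,170))[0]
t=np.linalg.lstsq(np.c_[a,-b],sn["eye"]-im["eye"],rcond=None)[0]
p=im["eye"]+a*t[0];q=sn["eye"]+b*t[1]; c=(p+q)/2-TR
print(p,p-q,"along",c@RY,"normal",c@RN,"slope",c@np.cross(RY,RN))
for t in(-.05,-.055,-.06):
  print(t,proj(im,TR+RN*.081+RY*t), proj(sn,TR+RN*.081+RY*t),"obs",f([(482,124)],5.5,250,150),f([(202,146)],5,240,170))
# plate B in scene: project model slot & corners, compare
pc=np.array([.4789,-.2915,.02]);th=np.radians(16.81);X=np.array([np.cos(th),np.sin(th),0]);Y=np.array([-X[1],X[0],0])
v=sn["color"].copy()
L=np.array([pc+sx*.06*X+sy*.045*Y for sx,sy in((1,1),(1,-1),(-1,-1),(-1,1))]+[pc+sx*.018*X+sy*.011*Y for sx,sy in((1,1),(1,-1),(-1,-1),(-1,1))])
o=[]
for I,x0,y0,n in((sn,195,155,"s"),(im,420,175,"t")):
  w=cv2.resize(I["color"][y0:y0+70,x0:x0+70],None,fx=8,fy=8,interpolation=cv2.INTER_CUBIC)
  pp=(proj(I,L)-[x0,y0]+.5)*8-.5
  for x,y in pp: cv2.circle(w,(int(round(x)),int(round(y))),3,(0,0,255),-1)
  cv2.imwrite(f"pics/pl_{n}.png",w)
E
```

```text
[0.5504 0.0102 0.1134] [ 0.002  -0.0022  0.0006] along -0.043008206238816155 normal 0.07898988414080123 slope 0.0006515865313641813
-0.05 [[339.8061 172.0485]] [[277.0268 196.9608]] obs [(337.22727272727275, 172.13636363636363)] [(280.0, 198.8)]
-0.055 [[341.9721 171.9359]] [[275.5033 196.2256]] obs [(337.22727272727275, 172.13636363636363)] [(280.0, 198.8)]
-0.06 [[344.1372 171.8235]] [[273.9891 195.4949]] obs [(337.22727272727275, 172.13636363636363)] [(280.0, 198.8)]
```

View pics/pl_s.png

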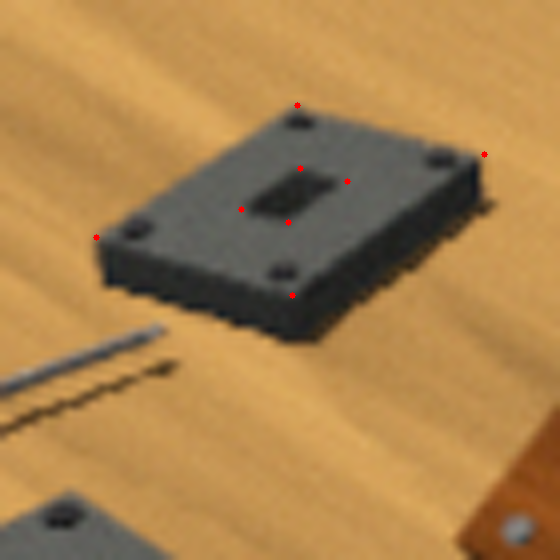

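View pics/pl_t.png

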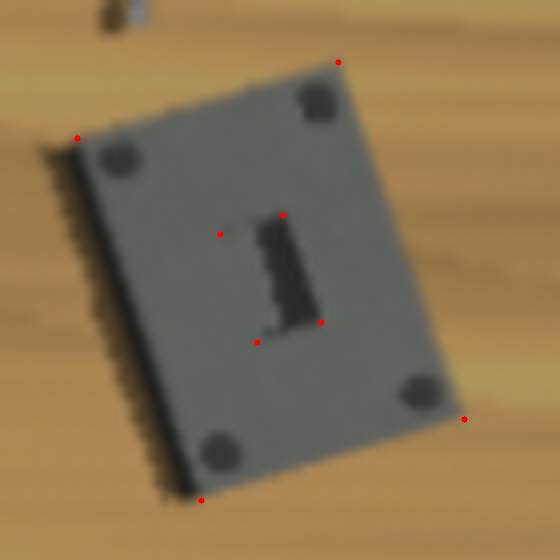

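```bash
cat > st.py <<'E'
from plant import bot
from h import *
np.set_printoptions(precision=4,suppress=True)
def show():
    s=bot.get_state(); M=R.from_quat(s["tool_rot"]).as_matrix()
    g=s["eef_pos"]-bot.grip_point_offset*M[:,0]
    yaw=np.degrees(np.arctan2(M[1,1],M[0,1]))
    print("t",s["time_s"],"tcp",s["eef_pos"],"grip",g,"jaw yaw",yaw,"toolx",M[:,0],"F",s["contact_force"],"T",s["torque"],"w",s["gripper_width"],"q",s["q"])
    return s,M,g,yaw
def go(target_g,dyaw=None):
    s,M,g,yaw=show(); d=np.array(target_g)-g
    print("tool shift for grip (before twist):",M.T@d)
    if dyaw is not None:
        t=(dyaw-yaw+90)%180-90; print("twist rad (tool x down):",-np.radians(t), "or", -np.radians(t-180*np.sign(t)))
E
python3 - <<'E'
from st import *
for a in(-.0435,): 
    p=TR+RN*.058+RY*a; print(p); go(p,93.75)
for n,P in dict(drivertip=(437,178),driverhandle=(440,112),collar=(302,146),cup=(172,189),jar=(200,222)).items():
    print(n,onz(bot.get_image("top"),[P],0.0))
E
```

```text
[0.5384 0.0101 0.0952]
t 0.5 tcp [ 0.2035 -0.5378  0.2313] grip [ 0.2035 -0.5378  0.25  ] jaw yaw -69.2717750563526 toolx [ 0.  0. -1.] F [-0.1525 -0.8404  0.0928] T [-0.0181 -0.0186  0.0138] w 0.08531162168292551 q [-1.3486  0.3132  0.0461  1.3036  0.      1.4312]
tool shift for grip (before twist): [ 0.1548 -0.3939 -0.5071]
twist rad (tool x down): 0.2963259264108759 or -2.845266727178917
drivertip [[ 0.5642 -0.2596  0.    ]]
driverhandle [[ 0.748  -0.2766 -0.    ]]
collar [[0.6463 0.0967 0.    ]]
cup [[0.527  0.4318 0.    ]]
jar [[0.4422 0.3536 0.    ]]
```

```bash
python3 -m pendant '[[[0,-0.033,-0.042,0,1],[0,-0.033,-0.042,0,1],[0,-0.033,-0.042,0,1],[0,-0.033,-0.042,0,1],[0,-0.033,-0.042,0,1],[0,-0.033,-0.042,0,1],[0,-0.033,-0.042,0,1],[0,-0.033,-0.042,0,1],[0,-0.033,-0.042,0,1],[0,-0.033,-0.042,0,1],[0,-0.033,-0.042,0,1],[0,-0.03,-0.04,0,1]]]'
python3 -m pendant '[[[0,0,0,-0.18,1],[0,0,0,-0.18,1],[0,0,0,-0.18,1],[0,0,0,-0.18,1],[0,0,0,-0.18,1],[0,0,0,-0.18,1],[0,0,0,-0.18,1],[0,0,0,-0.18,1],[0,0,0,-0.18,1],[0,0,0,-0.18,1],[0,0,0,-0.18,1],[0,0,0,-0.18,1]]]'
python3 -m pendant '[[[0,0,0,-0.18,1],[0,0,0,-0.18,1],[0,0,0,-0.18,1],[0,0,0,-0.14,1],[0,0,0,0,1]]]'
python3 - <<'E'
from st import *
go(TR+RN*.058+RY*-.0435,93.75)
im=bot.get_image("wrist"); cv2.imwrite("pics/w1.png",im["color"])
im=bot.get_image("top"); cv2.imwrite("pics/t1.png",im["color"])
E
```

```text
time_s: 2.25
eef_pos: [0.5348, 0.0092, 0.2315]
tool_rot: [0.696, 0.127, -0.695, 0.128]
contact_force: [0.2, -0.8, -0.5]
gripper_width: 0.0851
time_s: 3.75
eef_pos: [0.5339, 0.0074, 0.2313]
tool_rot: [0.214, 0.674, -0.214, 0.674]
contact_force: [-0.8, -0.3, 0.7]
gripper_width: 0.0856
time_s: 4.38
eef_pos: [0.5339, 0.0074, 0.2313]
tool_rot: [-0.021, 0.707, 0.021, 0.707]
contact_force: [-0.3, -0.3, -0.7]
gripper_width: 0.0856
t 4.375 tcp [0.5339 0.0074 0.2313] grip [0.5339 0.0074 0.25  ] jaw yaw 93.36185586190027 toolx [ 0.0001 -0.0001 -1.    ] F [-0.294  -0.3324 -0.6819] T [ 0.0284  0.0297 -0.0387] w 0.08556100210889511 q [-0.1364  0.2333 -0.0611  1.2763 -0.     -0.1951]
tool shift for grip (before twist): [0.1548 0.0024 0.0046]
twist rad (tool x down): -0.006774393182155908 or 3.1348182604076373
```

View pics/w1.png

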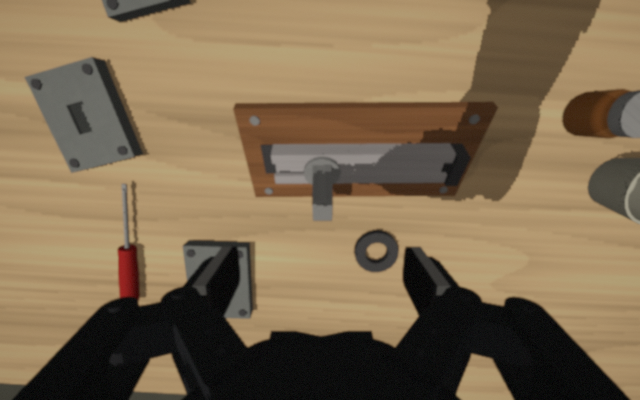

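The wrist view shows the stop stem at (322,195), centred between the fingertips at 237 and 405. The T-track lies across the view with the dark block at right (458,165). Next is a numeric cross-check, then the descent.

```bash
python3 - <<'E'
from st import *
im=bot.get_image("wrist")
cv2.imwrite("pics/w1c.png",cv2.resize(im["color"][100:230,230:350],None,fx=5,fy=4.5,interpolation=cv2.INTER_CUBIC))
for a in(-.040,-.0435,-.047): print(a,proj(im,[TR+RN*.081+RY*a,TR+RN*.058+RY*a]))
X=np.cross(RY,RN)
print("screws",proj(im,[TR+sx*.052*X+sy*.115*RY for sx,sy in((-1,-1),(-1,1),(1,-1),(1,1))]))
E
```

```text
-0.04 [[328.1015 209.4132]
 [327.5988 192.725 ]]
-0.0435 [[324.5353 209.4432]
 [324.2273 192.7537]]
-0.047 [[320.9692 209.4732]
 [320.8559 192.7824]]
screws [[255.3266 119.0629]
 [474.549  117.3622]
 [269.3395 189.5893]
 [443.7112 188.1206]]
```

View pics/w1c.png

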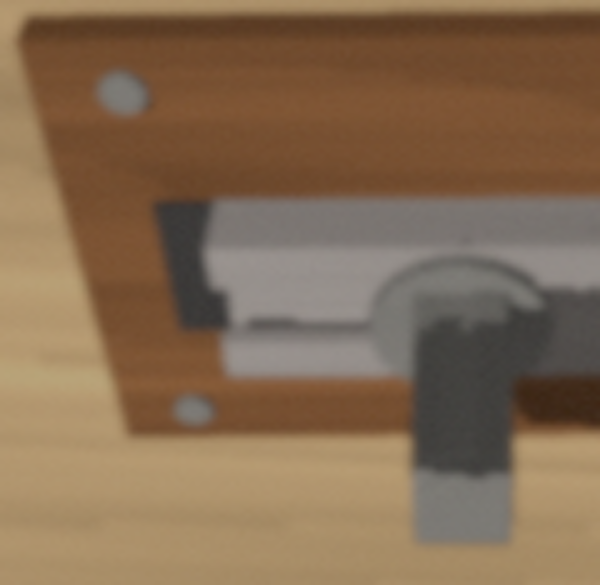

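```bash
python3 -m pendant '[[[0.03,0.0014,0.005,-0.006,1],[0.05,0,0,0,1],[0.05,0,0,0,1],[0.02,0,0,0,1],[0.005,0,0,0,1],[0,0,0,0,1]]]'
python3 - <<'E'
from st import *
go(TR+RN*.058+RY*-.0445,93.75)
E
python3 -m pendant '[[[0,0,0,0,-1],[0,0,0,0,-1],[0,0,0,0,-1],[0,0,0,0,-1],[0,0,0,0,-1],[0,0,0,0,-1],[0,0,0,0,-1],[0,0,0,0,-1]]]'
python3 - <<'E'
from st import *
show()
im=bot.get_image("wrist"); cv2.imwrite("pics/w2.png",im["color"])
im=bot.get_image("scene"); cv2.imwrite("pics/s2.png",cv2.resize(im["color"][130:290,200:400],None,fx=3.5,fy=3.5))
E
```

```text
time_s: 5.28
eef_pos: [0.5393, 0.0091, 0.0768]
tool_rot: [-0.023, 0.706, 0.023, 0.707]
contact_force: [-0.1, 0.3, 0.8]
gripper_width: 0.0853
t 5.275 tcp [0.5393 0.0091 0.0768] grip [0.5393 0.0091 0.0955] jaw yaw 93.75949811906132 toolx [ 0.0007 -0.0002 -1.    ] F [-0.0808  0.3113  0.7851] T [ 0.0323 -0.0076 -0.0327] w 0.08533413167426063 q [-0.132   0.3418 -0.3099  0.9184 -0.0001 -0.1977]
tool shift for grip (before twist): [ 0.0003  0.0001 -0.0008]
twist rad (tool x down): 0.00016577345036646192 or -3.1414268801394263
time_s: 6.28
eef_pos: [0.5391, 0.009, 0.0768]
tool_rot: [-0.023, 0.706, 0.023, 0.707]
contact_force: [-1.8, -0.4, 5.9]
gripper_width: 0.0192
t 6.275 tcp [0.5391 0.009  0.0768] grip [0.5391 0.009  0.0955] jaw yaw 93.79131682744608 toolx [ 0.0008 -0.0003 -1.    ] F [-1.8467 -0.4223  5.8626] T [-0.0733  0.3075 -0.0048] w 0.01924642371082854 q [-0.1321  0.3415 -0.3105  0.918  -0.0002 -0.1982]
```

View pics/s2.png

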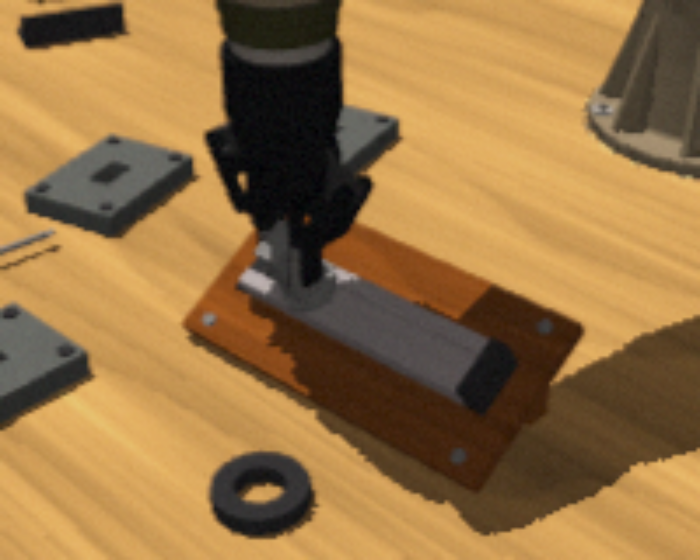

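View pics/w2.png

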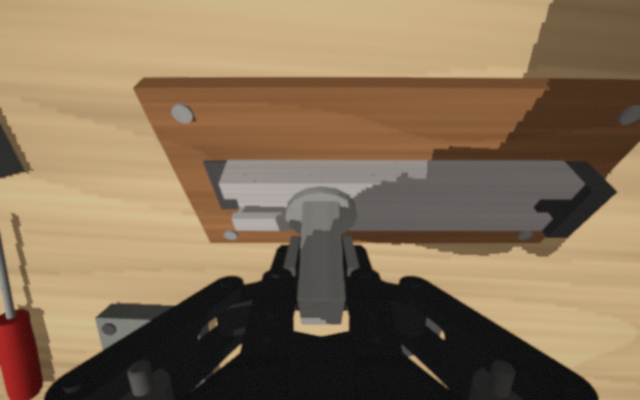

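Both views show the stem held between the pads and the width reads 19.2 mm. Now I slide it toward the open end, which is tool −y.

```bash
python3 -m pendant '[[[0,-0.005,0,0,-1],[0,-0.008,0,0,-1],[0,-0.008,0,0,-1]]]'; python3 - <<'E'
from st import *
show()
E
```

```text
time_s: 6.75
eef_pos: [0.5404, -0.01, 0.0768]
tool_rot: [-0.022, 0.706, 0.025, 0.707]
contact_force: [-0.8, 6.5, 7.6]
gripper_width: 0.0189
t 6.75 tcp [ 0.5404 -0.01    0.0768] grip [ 0.5403 -0.0101  0.0955] jaw yaw 93.87799693744493 toolx [ 0.0008  0.0041 -1.    ] F [-0.7977  6.5017  7.5917] T [ 1.4869  0.2247 -0.0166] w 0.01894074395249145 q [-0.1694  0.3439 -0.307   0.9199  0.0042 -0.2371]
```

```bash
python3 -m pendant '[[[0,-0.01,0,0,-1],[0,-0.01,0,0,-1],[0,-0.01,0,0,-1],[0,-0.01,0,0,-1],[0,-0.01,0,0,-1],[0,-0.008,0,0,-1],[0,-0.002,0,0,-1]]]'; python3 - <<'E'
from st import *
s,M,g,y=show(); print("along",(g-TR)@RY)
im=bot.get_image("wrist"); cv2.imwrite("pics/w3.png",im["color"])
E
```

```text
time_s: 7.62
eef_pos: [0.5433, -0.0723, 0.0753]
tool_rot: [-0.023, 0.708, 0.023, 0.706]
contact_force: [-0.7, -0.3, -2.6]
gripper_width: 0.0197
t 7.625 tcp [ 0.5433 -0.0723  0.0753] grip [ 0.5433 -0.0723  0.094 ] jaw yaw 93.73900005244502 toolx [-0.0022 -0.0002 -1.    ] F [-0.7333 -0.3366 -2.5927] T [ 0.0114 -0.0373  0.0353] w 0.019698403824426523 q [-0.2784  0.3604 -0.2863  0.9262 -0.0008 -0.3437]
along -0.12606808447982154
```

View pics/w3.png

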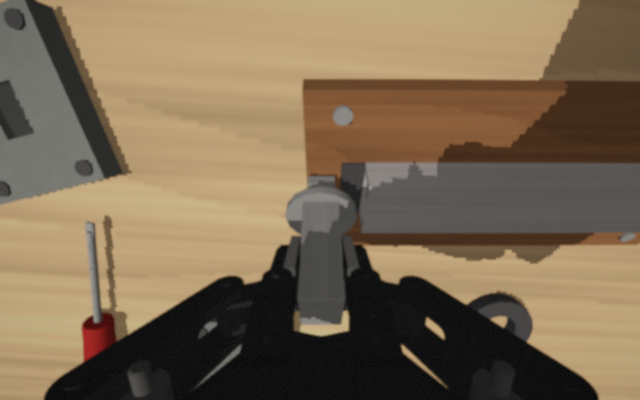

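The stop is out of the track: the foot shows beyond the track end at (321,180) and the force has dropped to about its weight. The tool can only turn about its vertical axis, so the stop's 30° lean has to be taken out by pivoting it in the pads. I'll nudge its foot against a fixed face, the right (−Y) side of the target plate. First I lift and turn.

```bash
python3 -m pendant '[[[-0.01,0,0,0,-1],[-0.03,0,0,0,-1],[-0.03,0,0,0,-1],[0,0,0,0.168,-1],[0,0,0,0.168,-1],[0,0,0,0.168,-1],[0,0,0,0.168,-1],[0,0,0,0.168,-1],[0,0,0,0.168,-1],[0,0,0,0.168,-1],[0,0,0,0.168,-1]]]'; python3 - <<'E'
from st import *
th=np.radians(16.81);Y=np.array([-np.sin(th),np.cos(th),0]);pc=np.array([.4789,-.2915,0])
go(pc-.10*Y+[0,0,.164],16.81)
im=bot.get_image("scene"); cv2.imwrite("pics/s4.png",cv2.resize(im["color"][100:300,180:400],None,fx=3,fy=3))
E
```

```text
time_s: 9.05
eef_pos: [0.5441, -0.0714, 0.1468]
tool_rot: [0.423, 0.566, -0.423, 0.567]
contact_force: [-0.7, 0.3, -3.2]
gripper_width: 0.0192
t 9.05 tcp [ 0.5441 -0.0714  0.1468] grip [ 0.5441 -0.0714  0.1655] jaw yaw 16.490101230763415 toolx [ 0.     -0.0002 -1.    ] F [-0.6808  0.2757 -3.1903] T [0.0226 0.0164 0.0085] w 0.01920164831309986 q [-0.2768  0.3021 -0.1802  1.0884 -0.0002  1.0062]
tool shift for grip (before twist): [ 0.0016 -0.1244  0.2925]
twist rad (tool x down): -0.005583286796256 or 3.136009366793537
```

View pics/s4.png

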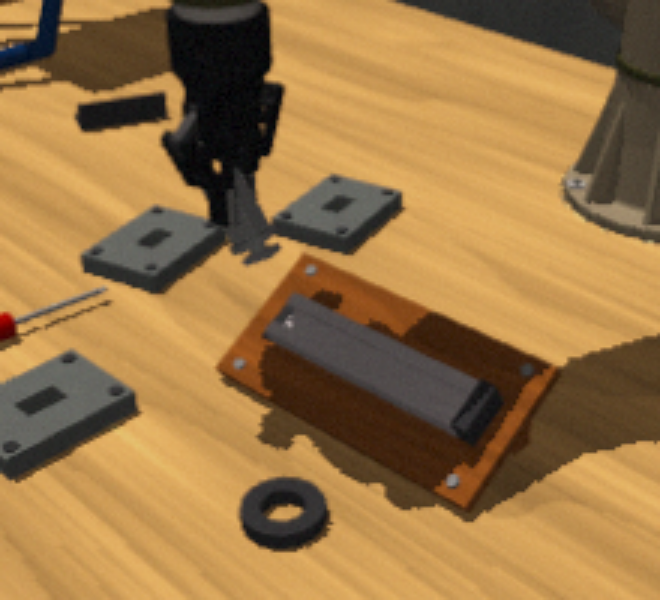

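The stop is held with its 30° lean, its foot pointing toward the rail (+Y). I'll carry it to the far right side of the plate.

```bash
python3 -m pendant '[[[0,-0.0155,0.0365,-0.0055,-1],[0,-0.0155,0.0365,0,-1],[0,-0.0155,0.0365,0,-1],[0,-0.0155,0.0365,0,-1],[0,-0.0155,0.0365,0,-1],[0,-0.0155,0.0365,0,-1],[0,-0.0155,0.0365,0,-1],[0,-0.0155,0.0365,0,-1],[0,0,0,0,-1]]]'; python3 - <<'E'
from st import *
th=np.radians(16.81);Y=np.array([-np.sin(th),np.cos(th),0]);pc=np.array([.4789,-.2915,0])
go(pc-.10*Y+[0,0,.055],16.81)
im=bot.get_image("scene"); cv2.imwrite("pics/s5.png",cv2.resize(im["color"][60:220,140:320],None,fx=4,fy=4))
im=bot.get_image("wrist"); cv2.imwrite("pics/w5.png",im["color"])
E
```

```text
time_s: 10.22
eef_pos: [0.5108, -0.3902, 0.1463]
tool_rot: [0.42, 0.568, -0.421, 0.569]
contact_force: [-0.4, -0.0, -2.7]
gripper_width: 0.019
t 10.225 tcp [ 0.5108 -0.3902  0.1463] grip [ 0.5108 -0.3902  0.165 ] jaw yaw 17.033450391820587 toolx [ 0.0003 -0.0013 -1.    ] F [-0.352  -0.0498 -2.6834] T [ 0.0135 -0.0334 -0.001 ] w 0.018995246384110747 q [-0.7768  0.4771  0.0809  1.1734 -0.0007  0.4967]
tool shift for grip (before twist): [ 0.11   -0.002  -0.0038]
twist rad (tool x down): 0.003899945052140731 or -3.1376927085376525
```

View pics/s5.png

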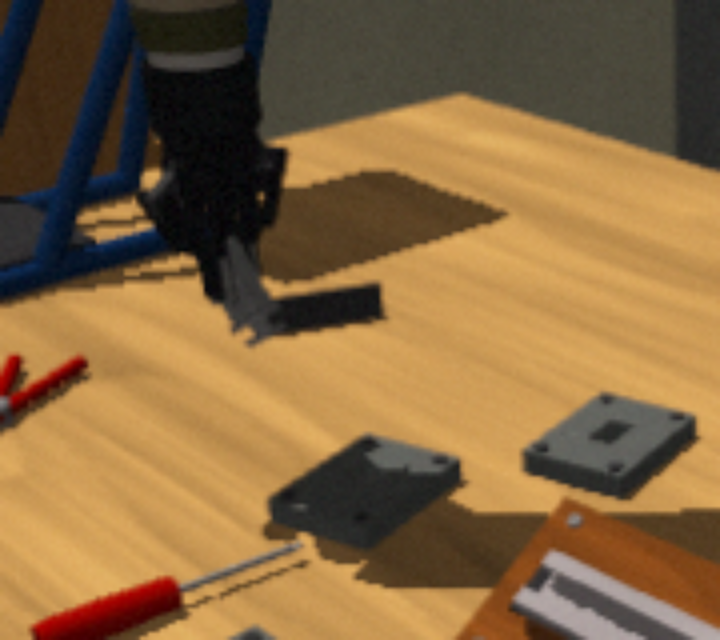

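View pics/w5.png

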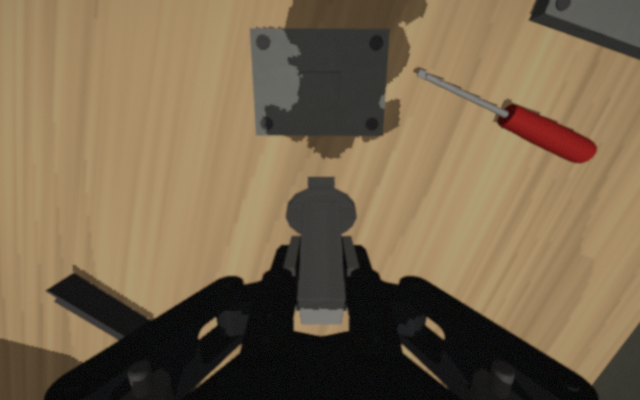

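```bash
python3 -m pendant '[[[0.03,-0.002,0,0.004,-1],[0.04,0,0,0,-1],[0.03,0,0,0,-1],[0.01,0,0,0,-1],[0,0,0,0,-1]]]'; python3 - <<'E'
from st import *
th=np.radians(16.81);Y=np.array([-np.sin(th),np.cos(th),0]);pc=np.array([.4789,-.2915,0])
s,M,g,y=show(); print("dist to wall",-(g-pc)@Y-.045, "tool z . Y",M[:,2]@Y)
E
python3 -m pendant '[[[0,0,-0.008,0,-1],[0,0,-0.006,0,-1],[0,0,-0.004,0,-1],[0,0,-0.003,0,-1]]]'; python3 - <<'E'
from st import *
th=np.radians(16.81);Y=np.array([-np.sin(th),np.cos(th),0]);pc=np.array([.4789,-.2915,0])
s,M,g,y=show(); print("dist to wall",-(g-pc)@Y-.045)
im=bot.get_image("wrist"); cv2.imwrite("pics/w6.png",im["color"])
E
```

```text
time_s: 10.95
eef_pos: [0.5097, -0.3869, 0.0366]
tool_rot: [0.421, 0.568, -0.421, 0.568]
contact_force: [0.5, 0.0, -3.5]
gripper_width: 0.0196
t 10.95 tcp [ 0.5097 -0.3869  0.0366] grip [ 0.5097 -0.387   0.0553] jaw yaw 16.963158626901556 toolx [-0.0003  0.0003 -1.    ] F [ 0.4934  0.0309 -3.4774] T [ 0.0052  0.0092 -0.0383] w 0.01957552720564229 q [-0.7747  0.5522 -0.0805  0.9385  0.      0.5   ]
dist to wall 0.055277200250877984 tool z . Y -0.9999963523490499
time_s: 11.45
eef_pos: [0.505, -0.3717, 0.0382]
tool_rot: [0.42, 0.565, -0.423, 0.571]
contact_force: [1.9, -10.4, -3.6]
gripper_width: 0.0194
t 11.45 tcp [ 0.505  -0.3717  0.0382] grip [ 0.5049 -0.3715  0.0569] jaw yaw 16.819283914001435 toolx [ 0.0034 -0.0087 -1.    ] F [  1.9087 -10.3654  -3.5734] T [-2.3535 -0.3982  0.0353] w 0.01942366855457458 q [-0.7605  0.5225 -0.1279  0.9119 -0.004   0.5167]
dist to wall 0.039146726045341945
```

View pics/w6.png

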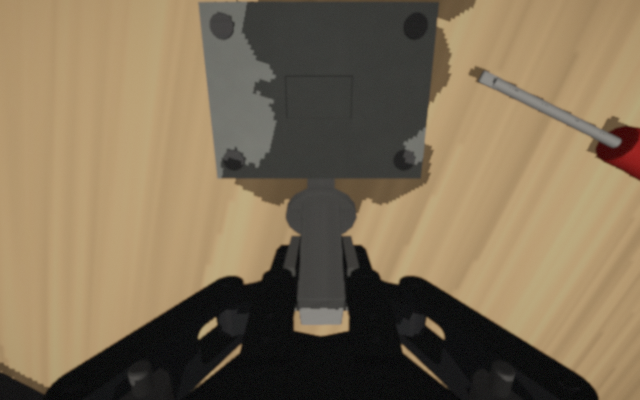

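The foot is touching the plate's right face at (321,180), with 10 N on the wrist at the predicted 39 mm. I'll push in small steps to pivot it.

```bash
python3 -m pendant '[[[0.002,0,0,0,-1],[0,0,-0.003,0,-1],[0,0,-0.003,0,-1]]]'; python3 - <<'E'
from st import *
th=np.radians(16.81);Y=np.array([-np.sin(th),np.cos(th),0]);pc=np.array([.4789,-.2915,0])
s,M,g,y=show(); print("dist to wall",-(g-pc)@Y-.045)
im=bot.get_image("wrist"); cv2.imwrite("pics/w7.png",im["color"][150:350,220:420])
E
```

```text
time_s: 11.88
eef_pos: [0.5049, -0.3696, 0.038]
tool_rot: [0.419, 0.562, -0.425, 0.573]
contact_force: [2.3, -17.3, 1.7]
gripper_width: 0.0192
t 11.875 tcp [ 0.5049 -0.3696  0.038 ] grip [ 0.5048 -0.3693  0.0567] jaw yaw 16.74721556081602 toolx [ 0.0069 -0.0151 -0.9999] F [  2.3265 -17.3223   1.7238] T [-3.7557 -0.3849  0.0868] w 0.019171528856885868 q [-0.757   0.5155 -0.1403  0.8997 -0.0062  0.5214]
dist to wall 0.03694710268715182
```

View pics/w7.png

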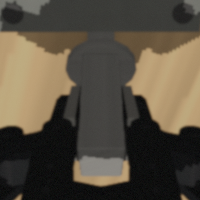

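```bash
python3 -m pendant '[[[0,0,-0.003,0,-1],[0,0,-0.003,0,-1],[0,0,-0.002,0,-1]]]'; python3 - <<'E'
from st import *
th=np.radians(16.81);Y=np.array([-np.sin(th),np.cos(th),0]);pc=np.array([.4789,-.2915,0])
s,M,g,y=show(); print("dist to wall",-(g-pc)@Y-.045)
im=bot.get_image("wrist"); cv2.imwrite("pics/w8.png",im["color"])
im=bot.get_image("scene"); cv2.imwrite("pics/s8.png",cv2.resize(im["color"][60:220,140:320],None,fx=4,fy=4))
E
```

```text
time_s: 12.3
eef_pos: [0.5038, -0.3633, 0.0395]
tool_rot: [0.419, 0.561, -0.425, 0.574]
contact_force: [3.1, -16.7, 3.2]
gripper_width: 0.0195
t 12.3 tcp [ 0.5038 -0.3633  0.0395] grip [ 0.5036 -0.363   0.0582] jaw yaw 16.723032100949073 toolx [ 0.0096 -0.0178 -0.9998] F [  3.1109 -16.7498   3.1529] T [-3.8954 -0.4939  0.0292] w 0.019513586210943262 q [-0.7509  0.5036 -0.1566  0.8915 -0.0065  0.528 ]
dist to wall 0.03059543288734616
```

View pics/w8.png

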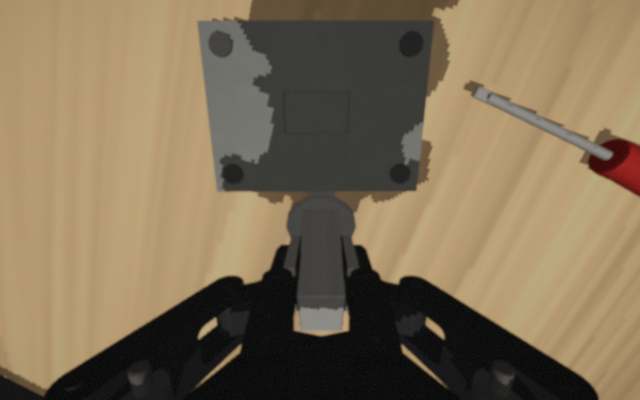

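View pics/s8.png

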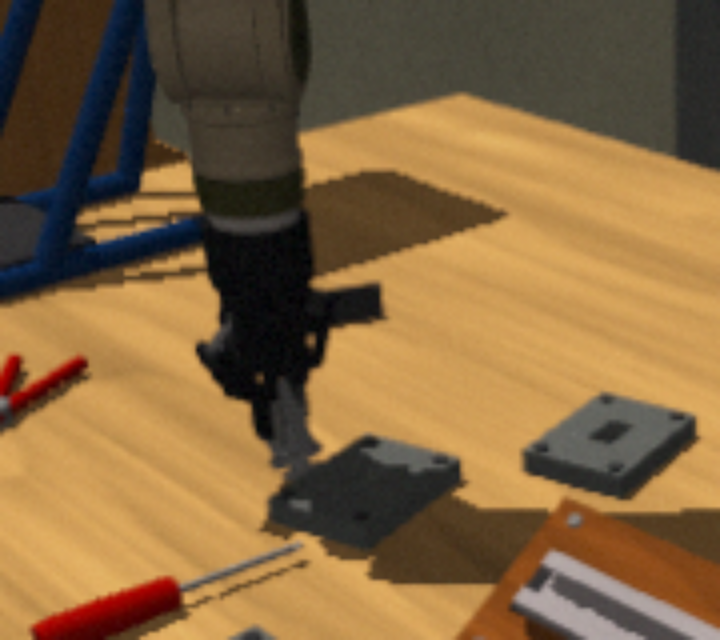

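```bash
python3 -m pendant '[[[-0.0005,0,-0.003,0,-1],[-0.0005,0,-0.003,0,-1],[-0.0005,0,-0.003,0,-1],[-0.0005,0,-0.002,0,-1],[0,0,0,0,-1]]]'; python3 - <<'E'
from st import *
th=np.radians(16.81);Y=np.array([-np.sin(th),np.cos(th),0]);pc=np.array([.4789,-.2915,0])
s,M,g,y=show(); print("dist to wall",-(g-pc)@Y-.045)
im=bot.get_image("wrist"); cv2.imwrite("pics/w9.png",im["color"])
E
```

```text
time_s: 13.02
eef_pos: [0.5005, -0.3509, 0.041]
tool_rot: [0.42, 0.562, -0.424, 0.573]
contact_force: [2.9, -10.8, 3.3]
gripper_width: 0.0192
t 13.025 tcp [ 0.5005 -0.3509  0.041 ] grip [ 0.5004 -0.3506  0.0597] jaw yaw 16.771852624659072 toolx [ 0.0096 -0.0142 -0.9999] F [  2.9119 -10.8239   3.2638] T [-2.6362 -0.7961 -0.0538] w 0.019215663031975395 q [-0.7407  0.4873 -0.18    0.8869 -0.004   0.5374]
dist to wall 0.017791646017335308
```

View pics/w9.png

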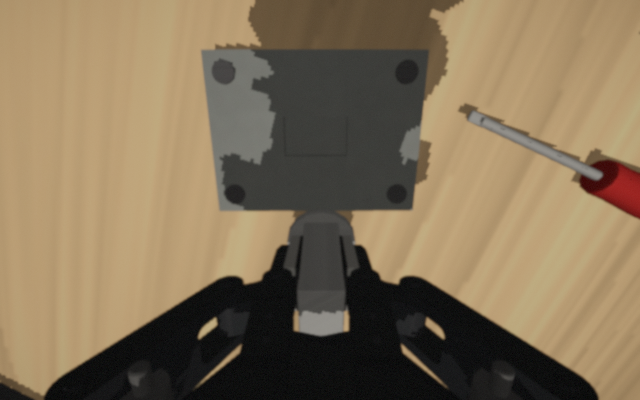

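```bash
python3 -m pendant '[[[-0.001,0,-0.002,0,-1],[0,0,-0.002,0,-1],[0,0,0,0,-1]]]'; python3 - <<'E'
from st import *
th=np.radians(16.81);Y=np.array([-np.sin(th),np.cos(th),0]);pc=np.array([.4789,-.2915,0])
s,M,g,y=show(); print("dist to wall",-(g-pc)@Y-.045)
E
python3 -m pendant '[[[0,0,0.02,0,-1],[-0.03,0,0.0,0,-1],[-0.04,0,0,0,-1],[0,0,0,0,-1]]]'; python3 - <<'E'
from st import *
s,M,g,y=show()
im=bot.get_image("wrist"); cv2.imwrite("pics/w10.png",im["color"])
im=bot.get_image("scene"); cv2.imwrite("pics/s10.png",cv2.resize(im["color"][90:190,160:260],None,fx=6,fy=6,interpolation=cv2.INTER_CUBIC))
E
```

```text
time_s: 13.45
eef_pos: [0.4993, -0.3466, 0.0417]
tool_rot: [0.42, 0.562, -0.424, 0.573]
contact_force: [3.5, -10.9, 2.5]
gripper_width: 0.0194
t 13.45 tcp [ 0.4993 -0.3466  0.0417] grip [ 0.4991 -0.3463  0.0604] jaw yaw 16.783779937544086 toolx [ 0.0092 -0.0133 -0.9999] F [  3.4722 -10.8826   2.4614] T [-2.4946 -0.8147 -0.0054] w 0.019374762542826 q [-0.737   0.4813 -0.188   0.8857 -0.0037  0.5409]
dist to wall 0.01332112880463241
time_s: 13.95
eef_pos: [0.5028, -0.3609, 0.1112]
tool_rot: [0.421, 0.565, -0.421, 0.571]
contact_force: [0.0, 0.0, -3.4]
gripper_width: 0.0193
t 13.95 tcp [ 0.5028 -0.3609  0.1112] grip [ 0.5026 -0.3608  0.1299] jaw yaw 16.876702266489445 toolx [ 0.0056 -0.0051 -1.    ] F [ 0.0289  0.0371 -3.4278] T [-0.0232 -0.0238  0.0138] w 0.019250308099229084 q [-0.7523  0.4482 -0.0545  1.0605  0.0001  0.524 ]
```

View pics/w10.png

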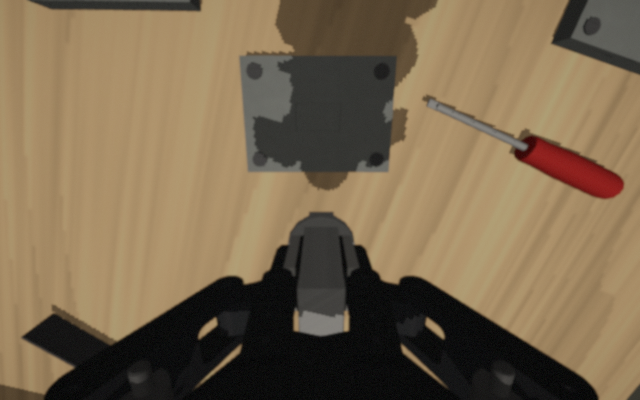

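View pics/s10.png

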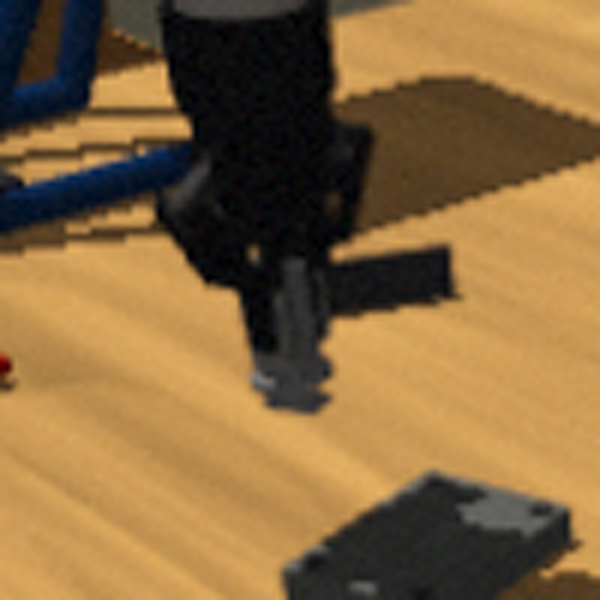

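```bash
cat > tilt.py <<'E'
from st import *
def model(tilt,im,M,g,h=.052):
    # stop axes: y along jaw, x toward +/- tool z; lean: top toward tool +z by tilt
    t=np.radians(tilt); up=-M[:,0]; zt=M[:,2]
    sz=np.cos(t)*up+np.sin(t)*zt; sx=np.cos(t)*zt-np.sin(t)*up; sy=M[:,1]
    o=g-h*sz
    P=lambda x,y,z:o+x*sx+y*sy+z*sz
    return proj(im,[P(-.015,0,0),P(-.015,0,.006),P(-.021,0,.014),P(-.021,0,.02),P(-.015,0,.075),P(.015,0,.075)])
if __name__=="__main__":
    s,M,g,y=show(); im=bot.get_image("wrist")
    for t in(30,12,9,6,3,0,-3): print(t,model(t,im,M,g)[:,1])
    cv2.imwrite("pics/w10c.png",cv2.resize(im["color"][195:345,270:370],None,fx=5,fy=4,interpolation=cv2.INTER_CUBIC))
E
python3 tilt.py
```

```text
t 14.05 tcp [ 0.5007 -0.359   0.1073] grip [ 0.5007 -0.359   0.126 ] jaw yaw 16.876475729260637 toolx [ 0.0005 -0.0004 -1.    ] F [-0.4078 -0.9959 -4.2529] T [0.0885 0.0932 0.0338] w 0.019269993377226537 q [-0.7523  0.4514 -0.0596  1.0591  0.      0.524 ]
30 [173.6796 180.6198 182.5623 190.4191 296.8152 323.4098]
12 [191.3129 195.722  193.0724 197.9655 276.1807 325.1654]
9 [194.5948 198.6074 195.2884 199.7086 272.5352 324.8429]
6 [197.9575 201.5803 197.6159 201.5704 268.8761 324.331 ]
3 [201.3955 204.635  200.0481 203.5441 265.2209 323.626 ]
0 [204.904  207.7662 202.5783 205.6232 261.5867 322.725 ]
-3 [208.4787 210.9691 205.2004 207.8015 257.9903 321.6261]
```

View pics/w10c.png

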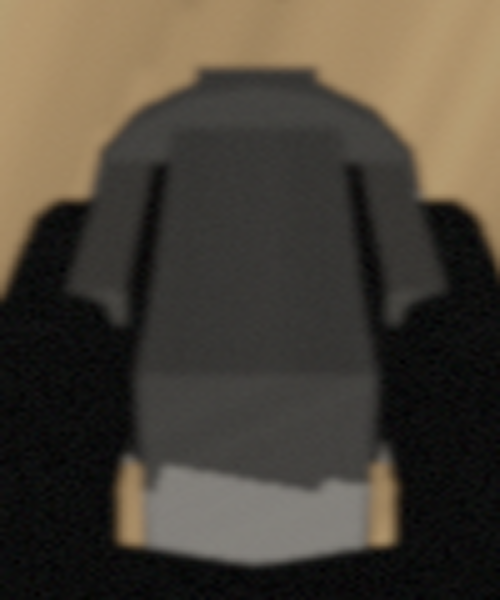

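```bash
python3 - <<'E'
import cv2
a=cv2.imread("pics/w5.png")[165:345,270:370]
cv2.imwrite("pics/w5c.png",cv2.convertScaleAbs(cv2.resize(a,None,fx=5,fy=3.3,interpolation=cv2.INTER_CUBIC),alpha=1.6))
E
```

```text
(no output)
```

View pics/w5c.png

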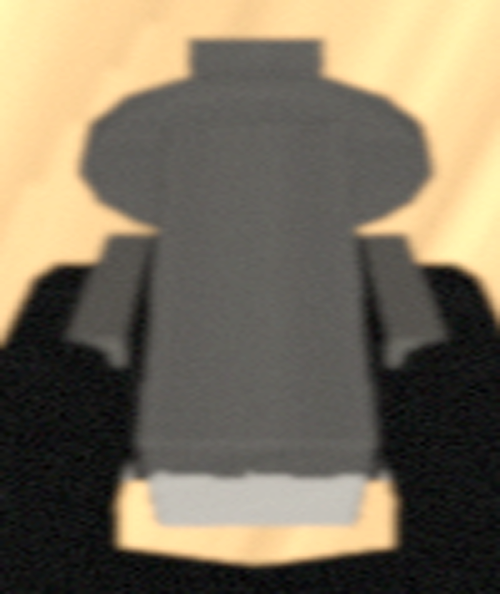

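The wrist crop shows the stop pivoted to about 9° lean and slipped roughly 7 mm in the pads: foot edge at row 212, stem-top edge at row 289. A 9° lean is well within its 21° standing stability. I'll set it on clear bench, let it stand flat, and regrip it square.

```bash
python3 -m pendant '[[[0.03,0,0.02,0,-1],[0.03,0,0,0,-1],[0.005,0,0,0,-1],[0.003,0,0,0,-1],[0,0,0,0,-1]]]'
python3 -m pendant '[[[0.003,0,0,0,-1],[0.002,0,0,0,-1],[0,0,0,0,-1]]]'; python3 - <<'E'
from st import *
show()
E
```

```text
time_s: 14.72
eef_pos: [0.5069, -0.3785, 0.04]
tool_rot: [0.421, 0.568, -0.421, 0.568]
contact_force: [0.3, 0.5, -3.0]
gripper_width: 0.0194
time_s: 15.1
eef_pos: [0.5065, -0.3782, 0.0344]
tool_rot: [0.421, 0.568, -0.421, 0.568]
contact_force: [0.7, 0.0, -2.4]
gripper_width: 0.0192
t 15.1 tcp [ 0.5065 -0.3782  0.0344] grip [ 0.5065 -0.3782  0.0531] jaw yaw 16.878547426121127 toolx [ 0.0001 -0.0001 -1.    ] F [ 0.6728  0.     -2.4391] T [ 0.03   -0.0215 -0.0104] w 0.019160050590350752 q [-0.7682  0.5405 -0.1069  0.9232 -0.      0.508 ]
```

```bash
python3 -m pendant '[[[0.002,0,0,0,-1],[0.002,0,0,0,-1]]]'; python3 -m pendant '[[[0.002,0,0,0,-1],[0.001,0,0,0,-1]]]'; python3 - <<'E'
from st import *
show()
im=bot.get_image("wrist"); cv2.imwrite("pics/w11.png",im["color"])
E
```

```text
time_s: 15.35
eef_pos: [0.5069, -0.3785, 0.0327]
tool_rot: [0.421, 0.567, -0.421, 0.569]
contact_force: [-5.5, 5.2, 20.0]
gripper_width: 0.0194
time_s: 15.6
eef_pos: [0.5069, -0.3785, 0.0325]
tool_rot: [0.421, 0.567, -0.422, 0.569]
contact_force: [-9.3, 9.5, 32.2]
gripper_width: 0.0195
t 15.6 tcp [ 0.5069 -0.3785  0.0325] grip [ 0.5068 -0.3785  0.0512] jaw yaw 16.882254745143847 toolx [ 0.0019 -0.0025 -1.    ] F [-9.2659  9.5351 32.1582] T [ 1.7111  2.0638 -0.1178] w 0.019488577735901208 q [-0.768   0.541  -0.1114  0.9153 -0.0005  0.5081]
```

View pics/w11.png

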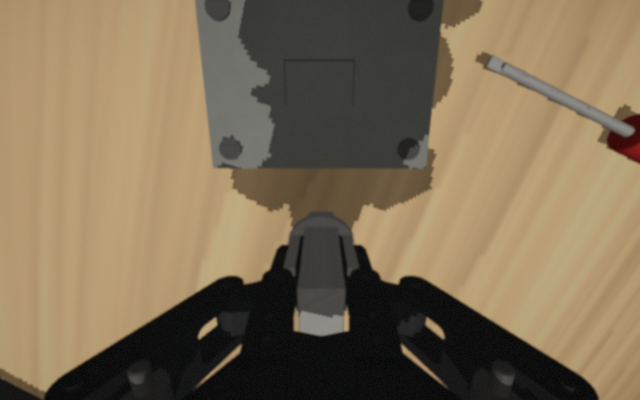

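```bash
python3 -m pendant '[[[-0.003,0,0,0,-1],[-0.001,0,0,0,-0.5],[0,0,0,0,-0.3],[0,0,0,0,0],[0,0,0,0,0.3],[0,0,0,0,0.3]]]'; python3 - <<'E'
from st import *
show()
im=bot.get_image("wrist"); cv2.imwrite("pics/w12.png",im["color"])
im=bot.get_image("scene"); cv2.imwrite("pics/s12.png",cv2.resize(im["color"][90:190,160:260],None,fx=6,fy=6,interpolation=cv2.INTER_CUBIC))
E
```

```text
time_s: 16.4
eef_pos: [0.5065, -0.3782, 0.031]
tool_rot: [0.421, 0.568, -0.421, 0.568]
contact_force: [0.3, 0.2, -0.1]
gripper_width: 0.0555
t 16.4 tcp [ 0.5065 -0.3782  0.031 ] grip [ 0.5065 -0.3782  0.0497] jaw yaw 16.871233479736485 toolx [-0.0002  0.0002 -1.    ] F [ 0.2787  0.1574 -0.0517] T [-0.0036  0.0199  0.0654] w 0.05547098588454657 q [-0.7683  0.5441 -0.1102  0.9168 -0.      0.508 ]
```

View pics/w12.png

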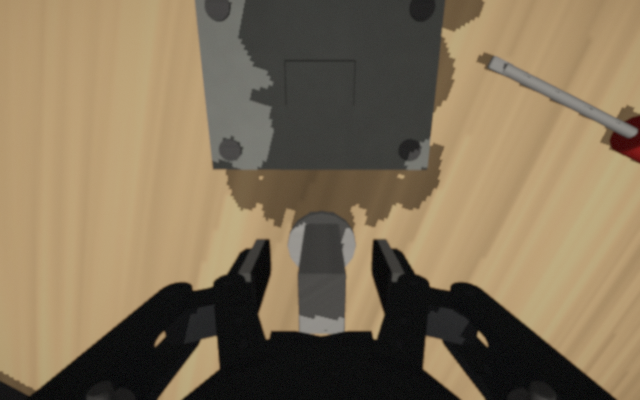

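View pics/s12.png

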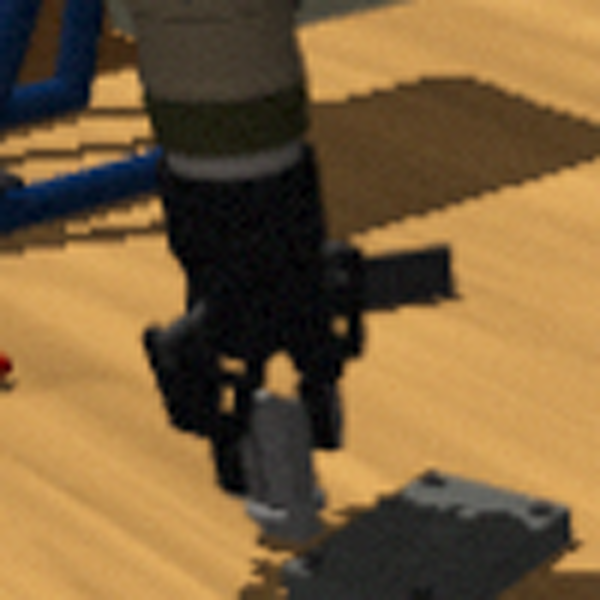

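```bash
python3 - <<'E'
from st import *
s,M,g,y=show(); im=bot.get_image("wrist")
cv2.imwrite("pics/w12c.png",cv2.convertScaleAbs(cv2.resize(im["color"][200:345,270:370],None,fx=5,fy=4,interpolation=cv2.INTER_CUBIC),alpha=1.6))
for uv,z in(((322,273),.075),((322,334),.075),((289,243),.02),((356,243),.02),((322,211),.02)):
    p=onz(im,[uv],z)[0]; print(uv,p,"tool:",M.T@(p-g))
E
```

```text
t 16.5 tcp [ 0.5065 -0.3782  0.0312] grip [ 0.5065 -0.3782  0.0499] jaw yaw 16.871059477776893 toolx [-0.0001  0.0001 -1.    ] F [0.1255 0.0717 0.6515] T [-0.0211  0.0271  0.0664] w 0.055591675846495756 q [-0.7683  0.5439 -0.1102  0.9169 -0.0001  0.508 ]
(322, 273) [ 0.5042 -0.3674  0.075 ] tool: [-0.0251  0.001  -0.011 ]
(322, 334) [ 0.513  -0.3963  0.075 ] tool: [-0.0251  0.001   0.0191]
(289, 243) [ 0.4891 -0.3857  0.02  ] tool: [ 0.0299 -0.0188  0.0021]
(356, 243) [ 0.528 -0.374  0.02 ] tool: [0.0299 0.0218 0.0021]
(322, 211) [ 0.5023 -0.3603  0.02  ] tool: [ 0.0299  0.0012 -0.0184]
```

View pics/w12c.png

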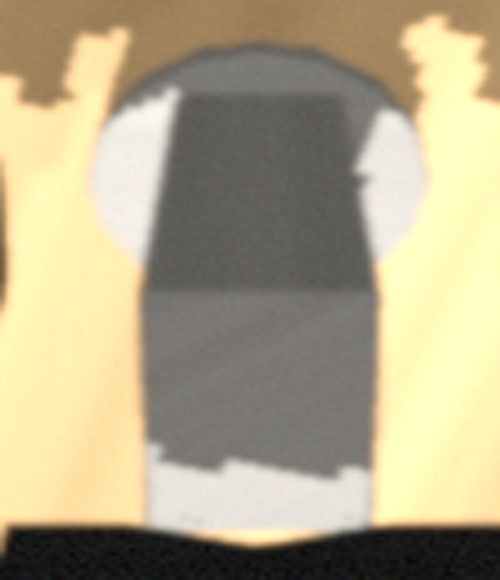

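The stop stands upright and square to the jaws, with its stem top spanning rows 273–333. That measures 30 mm long, as it should. I'll shift 4 mm to centre on it and regrip.

```bash
python3 -m pendant '[[[0,0.001,0.0035,0,0.3],[0,0,0,0,-1],[0,0,0,0,-1],[0,0,0,0,-1],[0,0,0,0,-1],[0,0,0,0,-1],[-0.01,0,0,0,-1],[-0.03,0,0,0,-1],[-0.03,0,0,0,-1],[0,0,0,0,-1]]]'; python3 - <<'E'
from st import *
pc=np.array([.4789,-.2915,0])
go(pc+[0,0,.12],106.81)
im=bot.get_image("wrist"); cv2.imwrite("pics/w13.png",cv2.convertScaleAbs(im["color"],alpha=1.5))
E
```

```text
time_s: 17.8
eef_pos: [0.5099, -0.3826, 0.1041]
tool_rot: [0.421, 0.566, -0.421, 0.57]
contact_force: [-0.4, -0.1, -3.6]
gripper_width: 0.0195
t 17.8 tcp [ 0.5099 -0.3826  0.1041] grip [ 0.5098 -0.3825  0.1228] jaw yaw 16.880745073369898 toolx [ 0.0037 -0.0036 -1.    ] F [-0.3785 -0.147  -3.6057] T [-0.0117 -0.0101  0.0427] w 0.019500781710880394 q [-0.7695  0.4891 -0.0074  1.0691 -0.      0.5067]
tool shift for grip (before twist): [ 0.0023 -0.0032 -0.0961]
twist rad (tool x down): -1.569561592335027 or 1.572031061254766
```

View pics/w13.png

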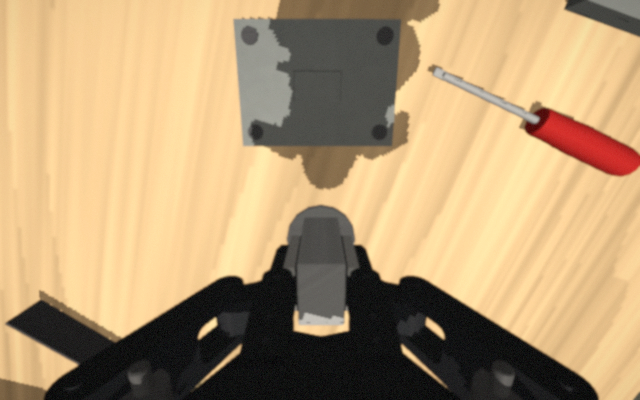

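```bash
python3 - <<'E'
from st import *
im=bot.get_image("wrist")
p=onz(im,[(234,20),(401,19),(392,146),(243,146)],.02)
print(p,p.mean(0),np.linalg.norm(np.roll(p,1,0)-p,axis=1)); e=p[1]-p[0]+p[2]-p[3]; print(np.degrees(np.arctan2(e[1],e[0])))
q=onz(im,[(293,71),(341,71)],.02); print(q,q.mean(0))
cv2.imwrite("pics/w14.png",cv2.convertScaleAbs(cv2.resize(im["color"][10:160,220:410],None,fx=4,fy=4,interpolation=cv2.INTER_CUBIC),alpha=1.7))
E
```

```text
[[ 0.4109 -0.2682  0.02  ]
 [ 0.5242 -0.2333  0.02  ]
 [ 0.5499 -0.3187  0.02  ]
 [ 0.4361 -0.3531  0.02  ]] [ 0.4803 -0.2934  0.02  ] [0.0886 0.1185 0.0892 0.1189]
16.97323730289423
[[ 0.4598 -0.2885  0.02  ]
 [ 0.4939 -0.2782  0.02  ]] [ 0.4769 -0.2833  0.02  ]
```

View pics/w14.png

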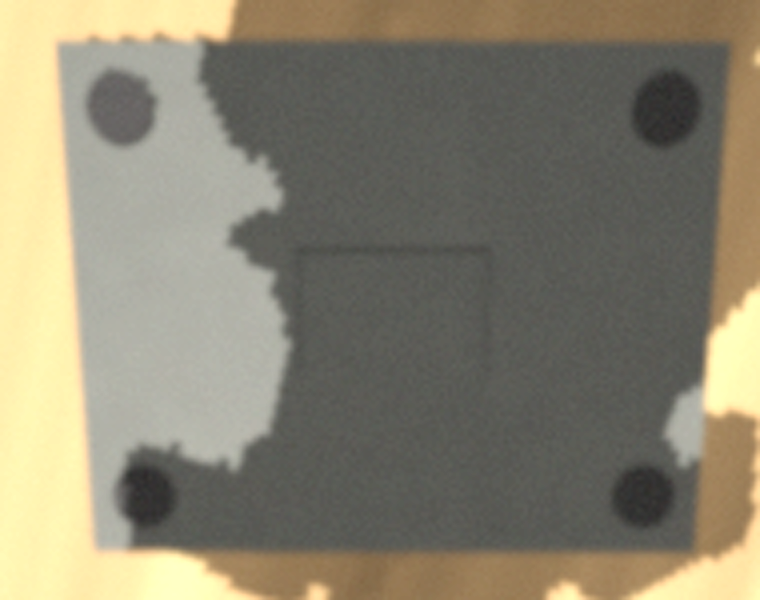

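```bash
python3 -m pendant '[[[0,-0.001,-0.032,-0.1744,-1],[0,0.0,0,-0.1744,-1],[0,0,0,-0.1744,-1],[0,0,0,-0.1744,-1],[0,0,0,-0.1744,-1],[0,0,0,-0.1744,-1],[0,0,0,-0.1744,-1],[0,0,0,-0.1744,-1],[0,0,0,-0.1744,-1],[0,0,0,0,-1]]]'; python3 - <<'E'
from st import *
pc=np.array([.4793,-.2918,0])
go(pc+[0,0,.12],106.81)
E
```

```text
time_s: 19.15
eef_pos: [0.4972, -0.3501, 0.0993]
tool_rot: [-0.102, 0.7, 0.104, 0.699]
contact_force: [0.2, -0.5, -3.8]
gripper_width: 0.0195
t 19.15 tcp [ 0.4972 -0.3501  0.0993] grip [ 0.4973 -0.3501  0.118 ] jaw yaw 106.69613038468722 toolx [-0.0025  0.0023 -1.    ] F [ 0.2316 -0.504  -3.7939] T [-0.0078  0.0149  0.0534] w 0.019494861068242907 q [-0.7453  0.446  -0.089   1.0392 -0.     -1.0367]
tool shift for grip (before twist): [-0.0018  0.061  -0.0005]
twist rad (tool x down): -0.001987399705187357 or 3.1396052538846058
```

```bash
python3 -m pendant '[[[0,0.03,0,-0.002,-1],[0,0.025,-0.0005,0,-1],[0,0.006,0,0,-1],[0,0,0,0,-1],[0,0,0,0,-1]]]'; python3 - <<'E'
from st import *
pc=np.array([.4793,-.2918,0])
go(pc+[0,0,.08],106.81)
im=bot.get_image("wrist"); cv2.imwrite("pics/w15.png",cv2.convertScaleAbs(im["color"],alpha=1.5))
im=bot.get_image("scene"); cv2.imwrite("pics/s15.png",cv2.convertScaleAbs(cv2.resize(im["color"][100:220,170:290],None,fx=5,fy=5,interpolation=cv2.INTER_CUBIC),alpha=1.5))
E
```

```text
time_s: 19.77
eef_pos: [0.4805, -0.2937, 0.1013]
tool_rot: [-0.104, 0.699, 0.103, 0.7]
contact_force: [0.1, -0.0, -3.0]
gripper_width: 0.0195
t 19.775 tcp [ 0.4805 -0.2937  0.1013] grip [ 0.4805 -0.2937  0.12  ] jaw yaw 106.84515883676092 toolx [ 0.0006 -0.0008 -1.    ] F [ 0.12   -0.0009 -3.0417] T [-0.0097 -0.0167  0.0314] w 0.019525037291235194 q [-0.691   0.3613 -0.2143  0.9943 -0.0003 -0.985 ]
tool shift for grip (before twist): [ 0.04    0.0022 -0.0006]
twist rad (tool x down): 0.0006136374626491661 or -3.1409790161271443
```

View pics/w15.png

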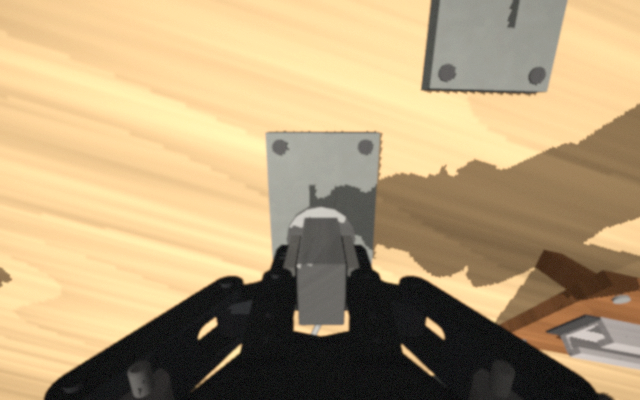

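View pics/s15.png

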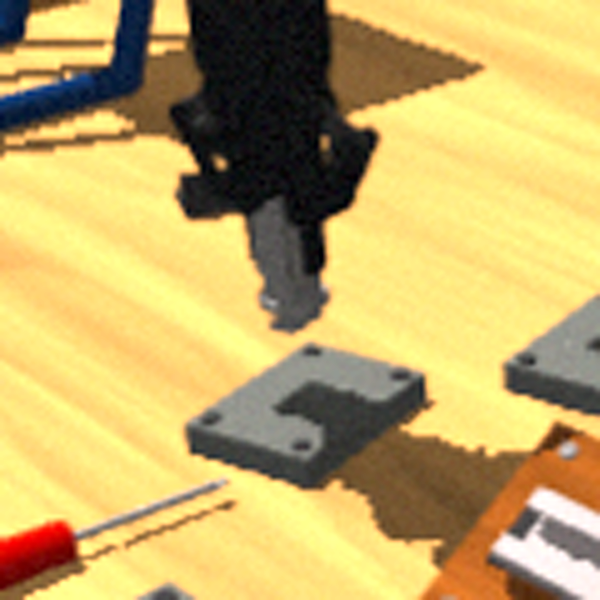

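```bash
python3 -m pendant '[[[0.02,0.0022,-0.0006,0,-1],[0.018,0,0,0,-1],[0.005,0,0,0,-1],[0,0,0,0,-1]]]'; python3 - <<'E'
from st import *
pc=np.array([.4793,-.2918,0])
go(pc+[0,0,.057],106.81)
im=bot.get_image("wrist"); cv2.imwrite("pics/w16.png",cv2.convertScaleAbs(im["color"],alpha=1.5))
im=bot.get_image("scene"); cv2.imwrite("pics/s16.png",cv2.convertScaleAbs(cv2.resize(im["color"][120:220,185:285],None,fx=6,fy=6,interpolation=cv2.INTER_CUBIC),alpha=1.5))
E
```

```text
time_s: 20.38
eef_pos: [0.4789, -0.2911, 0.0582]
tool_rot: [-0.104, 0.7, 0.104, 0.699]
contact_force: [0.2, 0.1, -2.1]
gripper_width: 0.0195
t 20.375 tcp [ 0.4789 -0.2911  0.0582] grip [ 0.4789 -0.2911  0.0769] jaw yaw 106.89235683156552 toolx [-0.0003  0.0002 -1.    ] F [ 0.1641  0.1077 -2.1307] T [-0.0267  0.0115  0.015 ] w 0.019513176443029107 q [-0.6894  0.3967 -0.2783  0.896  -0.     -0.9842]
tool shift for grip (before twist): [ 0.0199 -0.0008  0.0002]
twist rad (tool x down): 0.0014373978723287101 or -3.1401552557174646
```

View pics/w16.png

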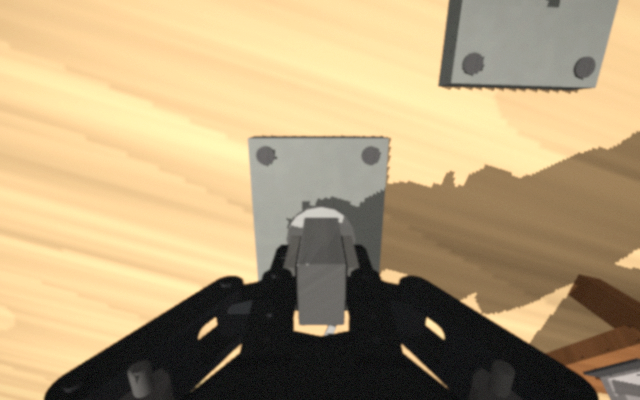

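View pics/s16.png

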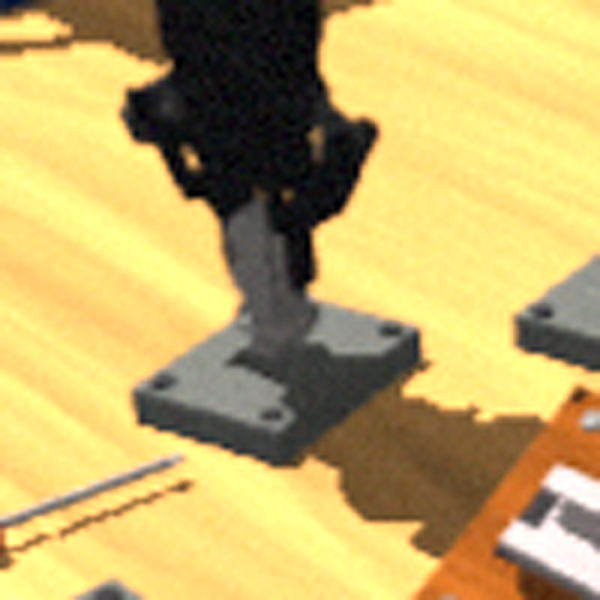

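```bash
python3 -m pendant '[[[0.004,-0.0005,0,0,-1],[0.003,0,0,0,-1],[0.003,0,0,0,-1],[0,0,0,0,-1]]]'; python3 - <<'E'
from st import *
show()
E
```

```text
time_s: 20.98
eef_pos: [0.4787, -0.2911, 0.048]
tool_rot: [-0.104, 0.7, 0.104, 0.699]
contact_force: [-0.1, -0.4, -3.0]
gripper_width: 0.0195
t 20.975 tcp [ 0.4787 -0.2911  0.048 ] grip [ 0.4788 -0.2911  0.0667] jaw yaw 106.92049387499745 toolx [-0.0006  0.0003 -1.    ] F [-0.059  -0.3823 -3.0327] T [ 0.0085 -0.012  -0.0223] w 0.019541183497421757 q [-0.6895  0.4073 -0.2908  0.8733 -0.0001 -0.9848]
```

The foot is 4 mm into the slot with no contact force. I'll continue down.

```bash
python3 -m pendant '[[[0.004,0,0,0,-1],[0.003,0,0,0,-1],[0.001,0,0,0,-1],[0.001,0,0,0,-1],[0,0,0,0,-1]]]'; python3 - <<'E'
from st import *
show()
E
```

```text
time_s: 21.6
eef_pos: [0.479, -0.2913, 0.0393]
tool_rot: [-0.104, 0.699, 0.104, 0.699]
contact_force: [-0.6, 0.0, -3.3]
gripper_width: 0.0192
t 21.6 tcp [ 0.479  -0.2913  0.0393] grip [ 0.479  -0.2913  0.058 ] jaw yaw 106.91788583506133 toolx [-0.     -0.0001 -1.    ] F [-0.6059  0.0402 -3.2739] T [ 0.0261 -0.0074 -0.0184] w 0.019228382581085474 q [-0.6896  0.4166 -0.301   0.8532 -0.0001 -0.9849]
```

```bash
python3 -m pendant '[[[0.001,0,0,0,-1],[0.001,0,0,0,-1],[0,0,0,0,-1]]]'; python3 -m pendant '[[[0.001,0,0,0,-1],[0.001,0,0,0,-1],[0,0,0,0,-1]]]'; python3 - <<'E'
from st import *
show()
E
```

```text
time_s: 21.98
eef_pos: [0.4791, -0.2914, 0.0375]
tool_rot: [-0.104, 0.699, 0.104, 0.699]
contact_force: [-0.4, -0.8, -2.0]
gripper_width: 0.0197
time_s: 22.35
eef_pos: [0.4792, -0.2914, 0.0374]
tool_rot: [-0.104, 0.699, 0.104, 0.7]
contact_force: [-3.8, 2.7, 12.5]
gripper_width: 0.0193
t 22.35 tcp [ 0.4792 -0.2914  0.0374] grip [ 0.4792 -0.2914  0.0561] jaw yaw 106.92616637369058 toolx [ 0.001 -0.001 -1.   ] F [-3.7987  2.6596 12.464 ] T [0.8876 0.9525 0.0025] w 0.019290168699200215 q [-0.6895  0.4181 -0.3042  0.8472 -0.0001 -0.9849]
```

The flange is seated: contact came at the height expected for origin 14 mm below the plate top. I'll ease the press and give it the quarter turn.

```bash
python3 -m pendant '[[[-0.001,0,0,0.1,-1],[0,0,0,0.15,-1],[0,0,0,0.15,-1]]]'; python3 - <<'E'
from st import *
show()
E
```

```text
time_s: 22.72
eef_pos: [0.4787, -0.2919, 0.0374]
tool_rot: [0.038, 0.706, -0.039, 0.706]
contact_force: [-4.0, -0.1, 6.1]
gripper_width: 0.0197
t 22.725 tcp [ 0.4787 -0.2919  0.0374] grip [ 0.4787 -0.2919  0.0561] jaw yaw 83.7059351694917 toolx [-0.0003 -0.0016 -1.    ] F [-3.9937 -0.1467  6.0914] T [0.1204 0.7967 0.0832] w 0.019667651129886263 q [-0.6899  0.4182 -0.3038  0.8479 -0.0014 -0.5801]
```

```bash
python3 -m pendant '[[[0,0,0,0.167,-1],[0,0,0,0.167,-1],[0,0,0,0.167,-1],[0,0,0,0.167,-1],[0,0,0,0.167,-1],[0,0,0,0.167,-1],[0,0,0,0.167,-1],[0,0,0,0,-1]]]'; python3 - <<'E'
from st import *
show()
im=bot.get_image("wrist"); cv2.imwrite("pics/w17.png",cv2.convertScaleAbs(im["color"],alpha=1.5))
E
```

```text
time_s: 23.72
eef_pos: [0.4796, -0.2917, 0.0374]
tool_rot: [0.42, 0.568, -0.42, 0.57]
contact_force: [-1.7, 1.3, 5.8]
gripper_width: 0.0194
t 23.725 tcp [ 0.4796 -0.2917  0.0374] grip [ 0.4795 -0.2917  0.0561] jaw yaw 17.120289399830956 toolx [ 0.0015 -0.0011 -1.    ] F [-1.7296  1.29    5.7538] T [0.3701 0.25   0.0166] w 0.01935811415655268 q [-0.6896  0.4185 -0.3035  0.847   0.0001  0.5824]
```

View pics/w17.png

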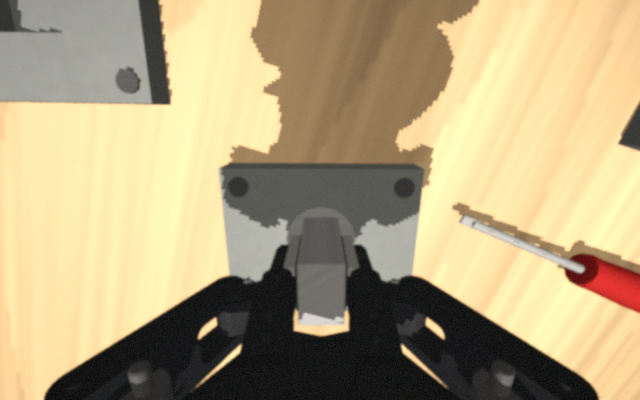

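The stop is turned with its long stem side along the plate's y. Now I let go, gradually, and back off.

```bash
python3 -m pendant '[[[-0.0005,0,0,0.003,-0.5],[0,0,0,0,-0.3],[0,0,0,0,0],[0,0,0,0,0.3],[0,0,0,0,0.3]]]'; python3 - <<'E'
from st import *
show()
im=bot.get_image("wrist"); cv2.imwrite("pics/w18.png",cv2.convertScaleAbs(im["color"],alpha=1.5))
E
```

```text
time_s: 24.4
eef_pos: [0.479, -0.2913, 0.0367]
tool_rot: [0.421, 0.568, -0.421, 0.568]
contact_force: [0.2, 0.4, -0.2]
gripper_width: 0.0554
t 24.4 tcp [ 0.479  -0.2913  0.0367] grip [ 0.479  -0.2913  0.0554] jaw yaw 16.864015022299853 toolx [-0.0001 -0.     -1.    ] F [ 0.2386  0.4338 -0.1693] T [-0.0019  0.0128  0.0342] w 0.05543905968066359 q [-0.6895  0.4194 -0.3039  0.8475 -0.0001  0.5869]
```

View pics/w18.png

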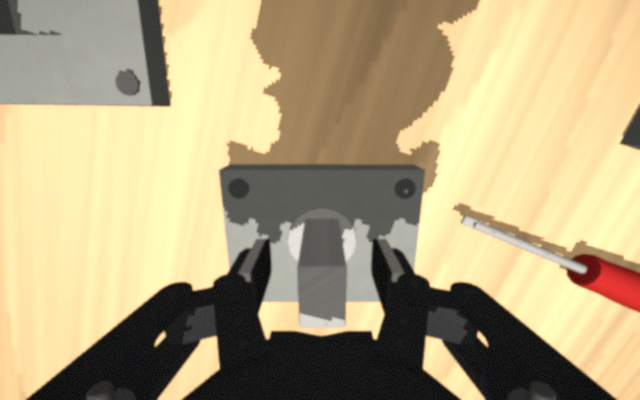

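```bash
python3 -m pendant '[[[-0.02,0,0,0,0.4],[-0.04,0,0,0,0.4],[-0.05,0,0,0,0.4],[-0.05,0,0,0,0.4],[0,0,0.04,0,0.4],[0,0,0.04,0,0.4],[0,0,0,0,0.4]]]'; python3 - <<'E'
from st import *
s,M,g,y=show()
im=bot.get_image("wrist"); cv2.imwrite("pics/w19.png",cv2.convertScaleAbs(im["color"],alpha=1.4))
sc=bot.get_image("scene"); cv2.imwrite("pics/s19.png",cv2.convertScaleAbs(cv2.resize(sc["color"][120:220,185:285],None,fx=6,fy=6,interpolation=cv2.INTER_CUBIC),alpha=1.4))
tp=bot.get_image("top"); cv2.imwrite("pics/t19.png",tp["color"])
pc=np.array([.4793,-.2918,.02]);th=np.radians(16.85);X=np.array([np.cos(th),np.sin(th),0]);Y=np.array([-X[1],X[0],0]);Z=np.array([0,0,1])
for n,I in(("w",im),("s",sc)): print(n,proj(I,[pc+Z*.061]+[pc+Z*.061+sx*.01*X+sy*.015*Y for sx,sy in((1,1),(1,-1),(-1,-1),(-1,1))]+[pc+Z*.006]))
E
```

```text
time_s: 25.32
eef_pos: [0.5026, -0.3703, 0.1962]
tool_rot: [0.422, 0.567, -0.422, 0.568]
contact_force: [-1.1, 1.0, -0.6]
gripper_width: 0.0599
t 25.325 tcp [ 0.5026 -0.3703  0.1962] grip [ 0.5026 -0.3703  0.2149] jaw yaw 16.7310285295251 toolx [ 0.0004 -0.0008 -1.    ] F [-1.0622  1.0135 -0.6192] T [-0.001  -0.0298 -0.0177] w 0.05985043943727711 q [-0.7634  0.42    0.1155  1.2654 -0.0003  0.5154]
w [[320.5072 103.6196]
 [332.0363  85.2873]
 [331.7645 121.2804]
 [309.3652 121.3517]
 [308.8605  85.3633]
 [320.562  105.7445]]
s [[228.9776 160.7476]
 [230.9804 163.169 ]
 [222.76   161.0291]
 [227.0222 158.3833]
 [235.1781 160.4677]
 [230.9913 177.1604]]
```

View pics/w19.png

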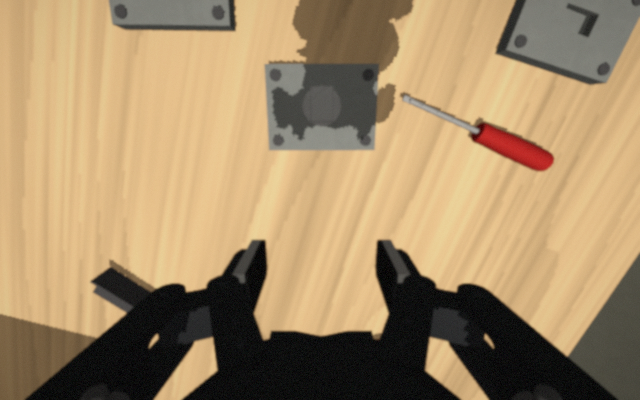

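View pics/s19.png

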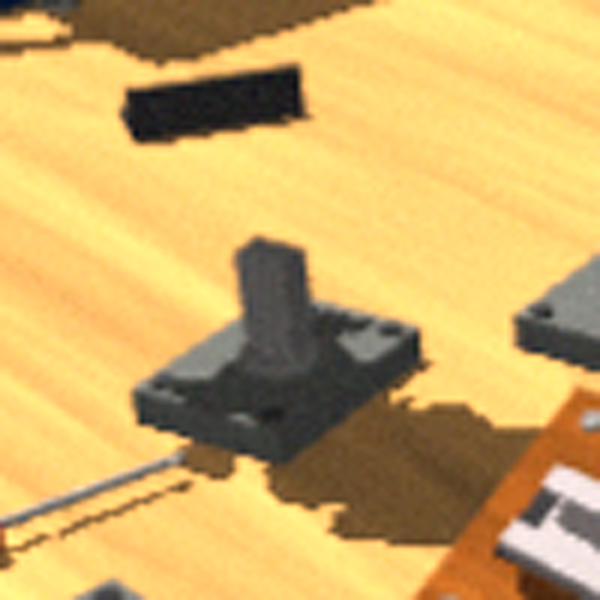

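View pics/t19.png

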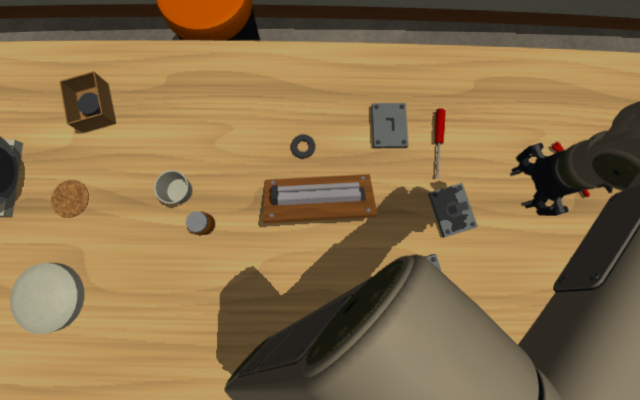

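```bash
python3 - <<'E'
from plant import bot
from h import *
im=bot.get_image("wrist")
cv2.imwrite("pics/w20.png",cv2.convertScaleAbs(cv2.resize(im["color"][55:160,255:390],None,fx=5.5,fy=5.5,interpolation=cv2.INTER_CUBIC),alpha=2.2,beta=-40))
E
```

```text
(no output)
```

View pics/w20.png

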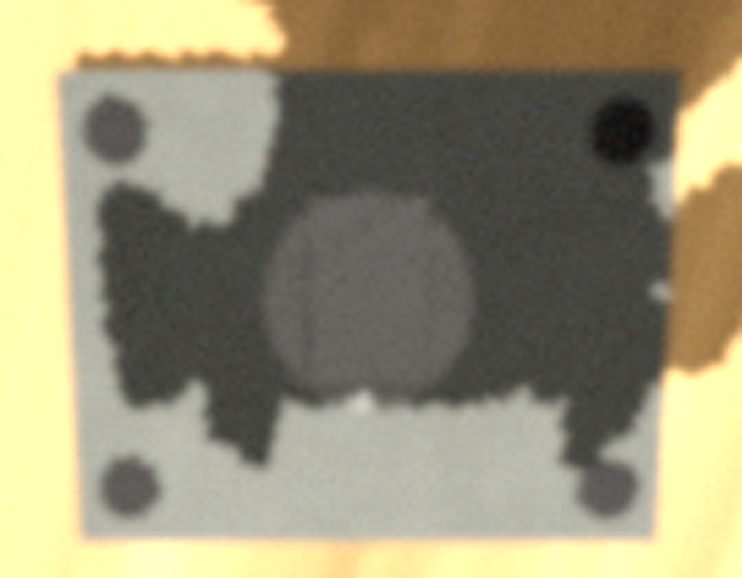

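The crop shows the flange disc centred on the plate at (368,292). The stem's long edge at x≈308 runs parallel to the plate's short side, so the stop is crosswise. I'm handing in.

```bash
python3 - <<'E'
from plant import bot
print(bot.get_state()["time_s"], bot.finish_job())
E
```

```text
the job is handed in; nothing more can be done
25.525 None
```

The work stop is seated and locked crosswise in the slot of the right-most grey plate, and the job was handed in at 25.5 s. I slid it out of the track's open end and lifted it off. The foot went through the slot until the flange touched the plate, and I turned it 90° before letting go and backing away.

**Extra step:** the tool cannot tilt, so I had to take out the stop's 30° lean another way. I nudged its foot against the right side of the fixed plate with about 17 N. That left about 9° of lean and slipped the stop some 7 mm in the pads. I then stood it on clear bench, let go so it settled upright, and regripped it square before the insertion.

**Last checks:**
- **Seating:** the stem's top is where a fully seated stop should be, within about 1 pixel in the scene view. The flange is centred on the plate and the stem's long side lies along the plate's y.
- **Forces:** the highest force I read on the wrist was about 33 N.
- **Other things on the bench:** those still visible looked unmoved in the last top view. I did not measure them. The arm hid one of the look-alike plates and part of the pliers.
- **Disagreement:** the wrist camera put the plate about 2 mm from where the top camera did. I used a weighted value, and the foot entered the slot without contact.
- **Not seen directly:** the foot under the plate is hidden, so the lock is inferred from the 90° turn and the stem's direction.

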